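# Put the vacuum trap away and stack an empty bin over it

### The arm

A 6-joint arm with a two-finger parallel gripper is mounted at the origin on the work surface. World frame = base frame: x ahead of the robot, y to its left, z up, the work surface at z = 0. Lengths are in m, angles in rad, forces in N, time in s.
With the tool pointing down it reaches from about 0.375 to 0.975 m from the base axis. Payload 3.8 kg.
Tool frame: the origin (TCP) lies at the very end of the fingers, on their centre line; the grasp point (between the pads) lies 19 mm behind it; z points along the fingers, y is the line along which they close (so a half turn about z gives the same grasp; the last joint's range is limited). The gripper opens to 85 mm and grips with 20 to 120 N. Pads are 22 mm wide; open, the fingers measure 114 mm over their backs; the gripper's body (76 mm by 85 mm) begins 54 mm behind the grasp point. The pads swing forward as they close: fully open they stand 13 mm farther back than shut.
Start: joints at [-1.176, 0.264, 1.604, -0, 1.274, -0.037], TCP at [0.282, -0.613, 0.231] pointing down, gripper open.
Joint ranges: [-2.63, 2.63], [-0.94, 2.18], [0.31, 2.57], [-1.31, 4.45], [0, 2.66], [-2.55, 2.55]. Speed limits (rad/s): [2.57, 2.57, 3.14, 3.14, 3.14, 3.14].

### API

Orientations are given as a rotation vector (axis times angle).
In Python, from workcell import monitor, viewer, workorder gives the robot as it stands.
- The arm moves only by the tool jog_arm, never from a script. Its argument "commands" is a list of rows, each an object with "travel": the shift along the tool's x, y, z in mm, a list of three; "rot": the turn, a rotation vector about the tool's x, y, z in degrees, a list of three; "claw": the closure in counts, from 0 (fully open) to 255 (shut). A call has exactly 5 rows; each row shifts and turns the commanded pose from where the row before left it, along the tool's axes as they then stand; what a row does not reach is not made up. A row lasts 1/10 s, in which the tool goes at most 50 mm and 8.59 degrees, less where a joint would pass 70% of its speed; a pose out of reach is approached as far as the arm can. A call is refused whole if a number of a shift passes 50 or a number of a turn 8.59, either way. A call with a gripper value outside its range is refused whole. The fingers move at their own pace and stop on an object; "force" is the grip in N (left out, the last holds). Time passes only in rows, so rows that do not move let the fingers close, or fill a call up. It gives the time, the measured TCP pose, the force, the opening and the grip force at its end, in the units of the state.
- monitor.read_state(): the state, without advancing time (a new reading comes with each control period).
- viewer.read_camera(name): name is "scene" or "top"; returns a dict with "color" (384x512x3 uint8, blue, green, red), "camera_matrix" (3x3 intrinsics, pixels), "R" (3x3) and "t" (3): a world point X has camera coordinates R X + t. Camera axes: x right, y down, z forward; pixel columns grow to the right and rows downward; lengths in m; the calibration is good to about 2 mm. A picture is of the moment at which its call begins. There is no depth.
- workorder.finish_job(): hands the job in; it is judged then, once.
The state is a dict: "time": time; "q": joint angles; "joint_vel": joint speeds; "joint_torque": joint torques, N m; "tool_pos": TCP position; "tcp_rot": TCP orientation; "wrist_force": force on the tool from outside, world axes, zero at the start; "torque": the same for the moment, N m; "width": opening from 0.0 (shut) to 1.0 (fully open); "grip_force": force on a finger pad.
Only numpy, scipy, OpenCV 4.12 (cv2) and the standard library are available. Lean on these libraries where they do the work, as an engineer would, in place of code of your own. Each camera call takes 0.05 s, during which the arm holds its last target. There are 200 camera calls.

### The job

Lay the loose aluminium trap in the blue bin with the flanges and let go of it. Then lift the grey empty bin out of the green one on the sloping rack, turn it half a turn so that its yellow grip ends over the blue bin's white grip, and set it down gently on the blue bin, so that it rests level on the ledges instead of nesting on the parts. Leave the white cap and the round window flange where they are, and let go.

Things in the scene. Friction and masses are not known exactly. Their poses are not given: they have to be found in the camera images.
- trap_mid (a point): Loose vacuum trap on the bench, 110 mm long (its x axis), 250 g: aluminium block 64 x 36 x 40 mm (x, y, z) with a steel tube stub and round 39 mm flange at either x end. Point: its centre, 20 mm above its underside. z is up.
- full_bin_mid (a point): Blue stack-nest bin upright on the bench, 280 g, the same shape as the grey and green ones. It holds two loose flanges, 42 mm across and 12 mm tall, both on its -y side (centres at y = -24 mm, x about +42 and -32 mm); its inside floor, 3 mm thick, is free up to y = +46 mm and 75 mm either way in x. Point: bin centre, 44 mm above its underside. Axes: x towards its yellow grip tab, z up.
- empty_bin_mid (a point): Grey empty bin, 130 to 210 g. Shape of each bin: rim 174 x 142 mm (x, y), 88 mm high, floor 156 x 124 mm, tapering walls 2.5 mm thick, 200 mm long over the grip tabs. It is nested in the green bin on the sloping rack, leaning 30 degrees, yellow tab at the upper end away from the robot. Point: bin centre, 44 mm above its underside along its own z. x towards its yellow tab.
- empty_yellow_grip (a point): Grey bin's yellow grip tab, an upright plate on the rim, 10 mm thick (x), 50 wide (y), 38 tall (z), its underside at the rim. Point: middle of the plate, 20 mm above the rim: 95 mm along x from the bin's centre line and 108 mm above the bin's underside. Axes as the bin: z is square to the rack's deck. A white tab like it stands at the -x end.
- full_yellow_grip (a point): The same point on the blue bin's yellow tab.
- rack: Fixed yellow rack, deck 240 x 190 mm sloping 30 degrees up away from the robot, with a lip at its low end. A green bin of the same shape and axes is screwed to the deck, its underside at the origin, and the grey bin is nested in it. Origin: on the deck, 85 mm above the bench. x up the slope, z square to the deck. Rack and blue bin may change sides.
- cap: White plastic cap, 40 mm across, 42 mm tall, loose; a bystander. Origin under its centre.
- viewport: Round steel window flange, 90 mm across, 20 mm tall, loose; a bystander. Origin under its centre.
- full_ledge (a point): Blue bin's ledge plane: on its centre line, 72 mm above its underside, axes as the bin. Two ledges inside each long wall, each 20 mm long, at x = -52 and +30 mm. A bin turned half a turn rests its floor here, with about 5 mm of play each way in x and y. The same way round it sinks past them and nests, its underside 42 mm above the other's.
Mind the look-alikes: they are no part of the job. Leave any red or turquoise look-alike of the part that bears empty_bin_mid alone. Leave any turquoise look-alike of the part that bears trap_mid alone.

How it is judged:
On the way:
1. the trap lies in the blue bin, let go, before the grey bin is lifted out (x of trap_mid in the frame of full_bin_mid between -0.06 and 0.06 m and y of trap_mid in the frame of full_bin_mid between -0.05 and 0.05 m and z of trap_mid in the frame of full_bin_mid below 0.004 m and contact force between the fingers and trap below 0.1 N and distance between empty_bin_mid and rack below 0.1 m), for 0.2 s.
At the end, for the whole second after the job is handed in: The trap lies in the blue bin. The grey bin rests on the blue bin's ledges, 68 to 76 mm above it, centred within 9 mm each way, level within 3 degrees, its yellow tab at the blue bin's white end; the blue bin stands flat on the bench; all released and at rest (x of trap_mid in the frame of full_bin_mid between -0.06 and 0.06 m and y of trap_mid in the frame of full_bin_mid between -0.05 and 0.05 m and z of trap_mid in the frame of full_bin_mid below 0.004 m and x of empty_bin_mid in the frame of full_bin_mid between -0.009 and 0.009 m and y of empty_bin_mid in the frame of full_bin_mid between -0.009 and 0.009 m and z of empty_bin_mid in the frame of full_bin_mid between 0.068 and 0.076 m and x of empty_yellow_grip in the frame of full_bin_mid below -0.08 m and angle between each of empty_bin_mid, full_bin_mid's own z axis and vertical below 0.05 rad and height (world z) of full_bin_mid below 0.05 m and linear speed of each of empty_bin, trap below 0.01 m/s); the robot touches nothing.
It fails at once if the grey bin is dropped or slammed on the blue one (over 0.3 m/s just above its ledges) (horizontal distance between empty_bin_mid and full_bin_mid below 0.03 m and z of empty_bin_mid in the frame of full_bin_mid below 0.1 m and linear speed of empty_bin above 0.3 m/s).
It fails at once if the white cap or the window flange is moved more than 40 mm (distance of any of cap, viewport from where it was at the start of the episode above 0.04 m).
It also fails if it takes over 72 s, if anything falls off the work surface, if the arm or the gripper's body presses on something with over 40 N, if the wrist force passes 120 N, or if a joint passes its speed limit or range.

## Working session

There is one attempt and no reset: what is moved stays moved. The work goes in short steps, Python scripts to look and compute and a tool call to move; the robot and the scene stay as the last step left them, time stands still between calls to the robot, and variables do not carry over. Pictures are saved under pics/ and viewed, at most 10 in all, crops included, and the job is handed in when it is done.

Besides the shell and the picture viewer there is one more tool, called after "Call:" as name([rows], argument=value, ...), one row to a line, values as JSON. jog_arm: Moves the arm, as the interface text tells. Its arguments: {"type":"object","properties":{"commands":{"type":"array","items":{"type":"object","properties":{"travel":{"type":"array","items":{"type":"number"}},"rot":{"type":"array","items":{"type":"number"}},"claw":{"type":"number"}}}},"force":{"type":"number"}},"required":["commands"]}

```bash
mkdir -p pics; ls
python3 - <<'E'
from workcell import monitor, viewer
import cv2,numpy as np
for n in("scene","top"):
    c=viewer.read_camera(n); cv2.imwrite(f"pics/{n}0.png",cv2.resize(c["color"],(800,600),interpolation=cv2.INTER_CUBIC))
    print(n,c["camera_matrix"].tolist(),np.round(c["R"],4).tolist(),c["t"])
    np.savez(f"{n}0.npz",**c)
print(monitor.read_state())
E
```

```text
pics
scene [[373.2448549903474, 0.0, 252.6316404250059], [0.0, 373.2448549903474, 190.97483862770167], [0.0, 0.0, 1.0]] [[-0.09, 0.9959, 0.0011], [0.7346, 0.0671, -0.6752], [-0.6726, -0.0599, -0.7376]] [ 0.02941809 -0.2383683   1.36846451]
top [[427.0909741818875, 0.0, 254.56324976491038], [0.0, 427.0909741818875, 187.33675072363116], [0.0, 0.0, 1.0]] [[0.0087, -0.9999, 0.0148], [-0.9973, -0.0098, -0.0727], [0.0729, -0.0142, -0.9972]] [-0.01231167  0.49739388  1.17289386]
{'time': 0.1, 'q': array([-1.17589115e+00,  2.64708233e-01,  1.60526908e+00, -2.44219680e-05,
        1.27372725e+00, -3.68967094e-02]), 'joint_vel': array([ 0.00127009, -0.00287423, -0.00103284, -0.00011178,  0.00187504,
        0.00099322]), 'joint_torque': array([ 5.05300686e-04, -5.16708469e+01, -3.68590450e+01, -5.16172372e-05,
        6.26099703e-03,  2.53847844e-05]), 'tool_pos': array([ 0.28222189, -0.61241384,  0.23004896]), 'tcp_rot': array([-3.06662843e+00, -6.72582341e-01,  6.26329400e-04]), 'wrist_force': array([-0.13316362, -0.95212091,  0.41512283]), 'torque': array([ 0.04108057, -0.05021461, -0.02703767]), 'grip_force': 0.0, 'width': 1.0017545067908644}
```

View pics/scene0.png

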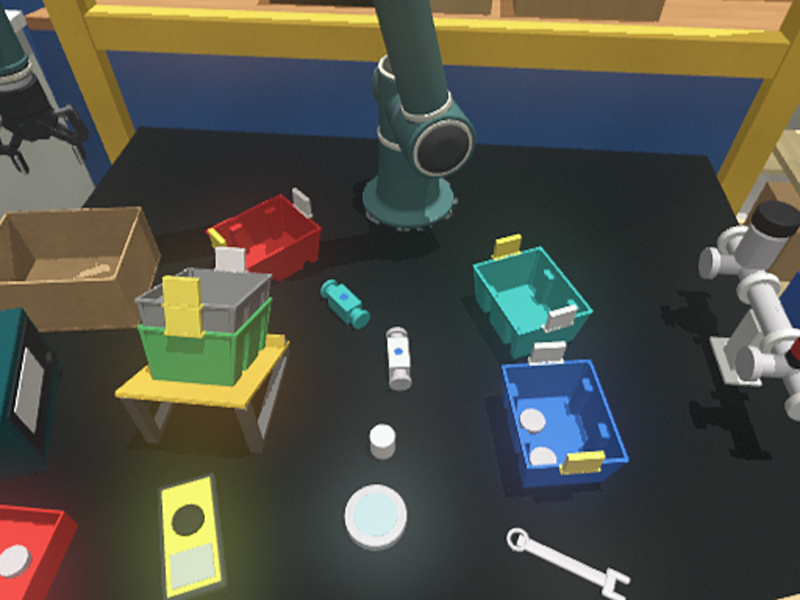

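View pics/top0.png

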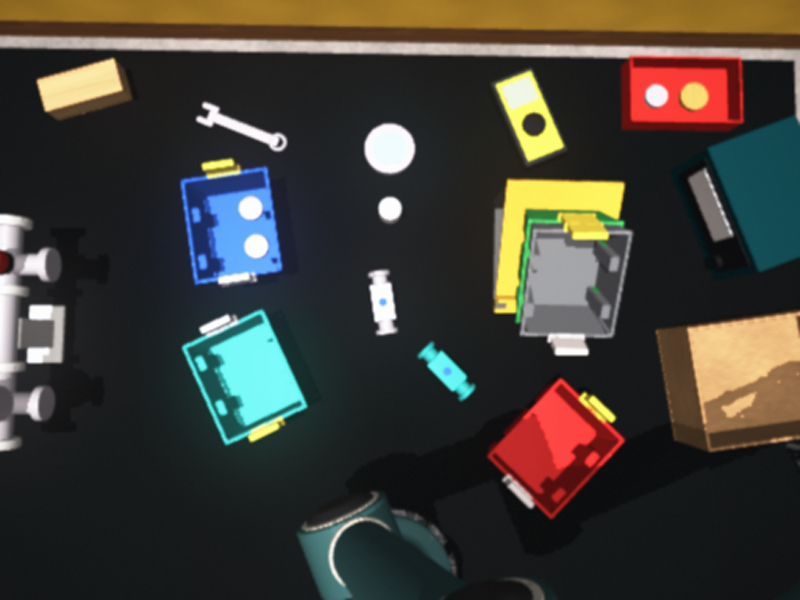

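The scene view shows the rack with the grey/green bins at left (yellow tab 183,305) and the blue bin at right (yellow tab 583,463). The top view shows the real trap at (382,302), the blue bin with its yellow tab at (220,167), the grey bin with its yellow tab at (583,225), the cap at (390,208) and the viewport at (390,148). I'll take enlarged crops for accurate corners.

Run:
```python
import cv2,numpy as np
T=np.load("top0.npz")["color"];S=np.load("scene0.npz")["color"]
def crop(I,x,y):
    return cv2.resize(I[y:y+88,x:x+117],(400,300),interpolation=cv2.INTER_CUBIC)
o=np.vstack([np.hstack([crop(T,95,98),crop(T,310,110)]),np.hstack([crop(S,305,215),crop(S,70,155)])])
cv2.imwrite("pics/crops.png",o)
# trap: bright, low-saturation blob
for n,I,(x0,x1,y0,y1) in(("top",T,(228,262,168,218)),("scene",S,(243,267,206,253))):
    h=cv2.cvtColor(I[y0:y1,x0:x1],cv2.COLOR_BGR2HSV)
    m=(h[...,2]>90).astype(np.uint8)
    p=np.argwhere(m)[:,::-1]+[x0,y0]
    print(n,cv2.minAreaRect(p.astype(np.float32)),p.mean(0),len(p))
```

```text
top ((244.5699920654297, 192.989990234375), (42.00214385986328, 14.7078218460083), 81.8698959350586) [244.51845343 193.01933216] 569
scene ((255.0000457763672, 229.00001525878906), (40.44355010986328, 14.235065460205078), 86.18592071533203) [254.7919708  229.13138686] 548
```

View pics/crops.png

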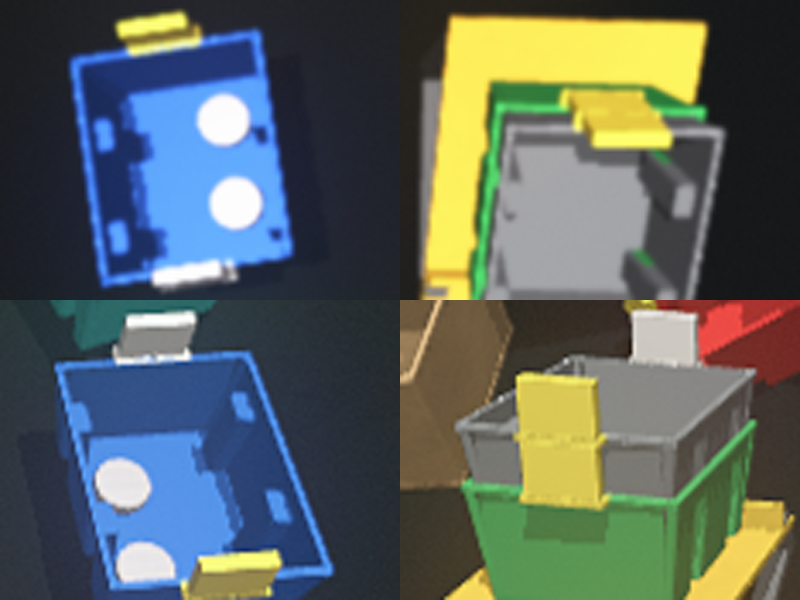

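```bash
cat > h.py <<'E'
import numpy as np,cv2
from scipy.optimize import least_squares
from scipy.spatial.transform import Rotation as Ro
C={n:np.load(n+"0.npz") for n in("top","scene")}
def proj(n,X):
    c=C[n]; p=(c["R"]@X.T).T+c["t"]; p=p@c["camera_matrix"].T; return p[:,:2]/p[:,2:]
def frame_bin(v): return Ro.from_euler("z",v[2]),np.array([v[0],v[1],.0])   # underside origin
def frame_rack(v): return Ro.from_euler("z",v[2])*Ro.from_euler("y",-np.pi/6),np.array([v[0],v[1],.085])
E
cat > fit.py <<'E'
from h import *
t=lambda x0,y0,ox,oy,l:np.array([[x0+(a-ox)/3.419,y0+(b-oy)/3.409] for a,b in l])
K=np.array([[87,71,88],[87,-71,88],[-87,71,88],[-87,-71,88]])/1e3
bt=t(95,98,0,0,[(71,57),(262,31),(104,286),(293,255)])
bs=t(305,215,0,300,[(332,571),(110,588),(248,352),(57,364)])
gt=np.vstack([t(310,110,400,0,[(505,126),(724,129)]),np.array([(520,335),(612,337)])/1.5625])
gs=t(70,155,400,300,[(672,440),(458,428),(756,371),(573,357)])
for name,fr,x0,a,b,off in(("blue",frame_bin,[.6,.2,0],bt,bs,0),("grey",frame_rack,[.6,-.2,0],gt,gs,.042)):
    def f(v):
        R,o=fr(v); X=R.apply(K+[0,0,off])+o
        return np.r_[proj("top",X)-a,proj("scene",X)-b].ravel()
    s=least_squares(f,x0,loss="soft_l1"); print(name,s.x,np.degrees(s.x[2])); print(np.round(f(s.x).reshape(-1,2),1).tolist())
for n,p in(("top",[244.57,192.99]),("scene",[254.9,229.05])):
    c=C[n]; d=c["R"].T@np.linalg.solve(c["camera_matrix"],np.r_[p,1]); o=-c["R"].T@c["t"]
    print("trap",n,[np.round(o+d*(z-o[2])/d[2],4).tolist() for z in(.02,.03)])
E
python3 fit.py
```

```text
blue [0.60707361 0.27596839 0.16476289] 9.440218245031065
[[0.7, 0.0], [-1.9, -0.3], [-0.1, -2.4], [-1.6, -1.6], [-1.3, -0.8], [0.2, -1.3], [-0.3, -0.1], [-0.1, -0.2]]
grey [ 0.56589795 -0.27378627 -0.01453498] -0.8327932872829313
[[0.9, -0.6], [-1.4, 0.1], [0.6, -1.6], [-1.0, -1.6], [0.3, -0.8], [0.2, -2.4], [-1.0, -1.0], [0.1, -0.9]]
trap top [[0.4813, 0.02, 0.02], [0.4807, 0.0199, 0.03]]
trap scene [[0.4837, 0.0204, 0.02], [0.4911, 0.021, 0.03]]
```

```bash
sed -i 's|x0+(a-ox)/3.419,y0+(b-oy)/3.409|x0+(a-ox)/3.419-.35,y0+(b-oy)/3.409-.35|; s|apply(K+|apply(K*[v[3],v[4],1]+|; s|0\],bt|0,1,1],bt|; s|0\],gt|0,1,1],gt|; s|/1.5625\]|/1.5625-.2]|' fit.py
cat >> fit.py <<'E'
    
def plate(x): return np.array([[x+a,b,88+c] for a in(-5,5) for b in(-25,25) for c in(1,39)])/1e3
import sys
out=[]
for n in("top","scene"):
    I=cv2.resize(C[n]["color"],None,fx=4,fy=4,interpolation=cv2.INTER_CUBIC)
    for v,fr,off,cen in V:
        R,o=fr(v)
        P=[plate(95),plate(-95)]
        dr=lambda X:(proj(n,R.apply(X+[0,0,off])+o)*4+1.5)
        for p in P:
            q=dr(p)
            for i in range(8):
                for b in(1,2,4):
                    if i<i^b: cv2.line(I,*[tuple(int(w) for w in q[k]) for k in(i,i^b)],(255,0,255),1)
        cv2.polylines(I,[dr(K[[0,1,3,2]]).astype(int)],True,(0,0,255),1)
        x,y=dr(np.array([[0,0,.088]]))[0].astype(int)
        out.append(cv2.resize(I[max(0,y-225):y+225,max(0,x-300):x+300],(400,300)))
cv2.imwrite("pics/over.png",np.vstack([np.hstack(out[:2]),np.hstack(out[2:])]))
E
sed -i 's|^for name|V=[]\nfor name|; s|s=least_squares(f,x0,loss="soft_l1");|s=least_squares(f,x0,loss="soft_l1"); V.append((s.x,fr,off,0));|' fit.py; python3 fit.py
```

```text
blue [0.60630596 0.2756145  0.16613745 1.02303818 1.02528272] 9.518974697765579
[[0.4, 0.1], [-0.9, -0.6], [-0.2, -0.9], [-0.2, -0.3], [-0.0, -0.0], [-0.1, -0.3], [0.2, -0.7], [-0.8, -0.7]]
grey [ 0.56552113 -0.27360744 -0.01070338  1.02227009  1.02083606] -0.6132585425836872
[[0.6, -0.8], [-0.4, -0.3], [0.3, -0.5], [-0.1, -0.6], [1.1, -0.4], [-0.5, -1.8], [0.0, -1.0], [0.1, -0.8]]
trap top [[0.4813, 0.02, 0.02], [0.4807, 0.0199, 0.03]]
trap scene [[0.4837, 0.0204, 0.02], [0.4911, 0.021, 0.03]]
```

View pics/over.png

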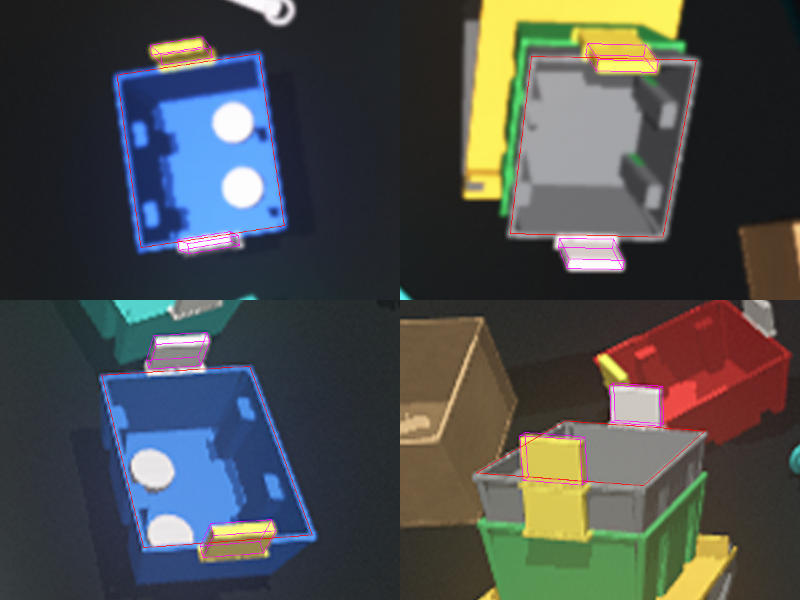

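The overlay matches: the rim rectangles and tab boxes sit on both bins in both views. Next I check how the last joint's range limits the half-turn for each candidate grip.

```bash
cat > wr.py <<'E'
from h import *
D=.30 # guessed wrist-centre to TCP
def wrist(R,p,q23,q1=None):
    w=p-D*R[:,2]
    if q1 is None: q1=np.arctan2(w[1],w[0])
    M=Ro.from_euler("y",q23).as_matrix().T@Ro.from_euler("z",-q1).as_matrix()@R@Ro.from_euler("z",-90,degrees=True).as_matrix()
    e=Ro.from_matrix(M).as_euler("ZYZ",degrees=True) # intrinsic
    return np.degrees(q1),e
if __name__=="__main__":
    rack=frame_rack([.5655,-.2736,-.0107]); yaw=.166
    blueR=Ro.from_euler("z",yaw+np.pi); blueO=np.array([.6063,.2756,.072])
    for tab,s in(("yellow",1),("white",-1)):
      for sg in(1,-1):
        for ph in(-60,-40,-20,0,20,40,60):
          r=[]
          for (F,o) in((Ro.from_matrix(rack[0].as_matrix()),rack[1]+rack[0].apply([0,0,.042])),(blueR,blueO)):
            p=o+F.apply([.095*s,0,.108])
            # tool y = sg*bin x ; tool z=-bin z rotated by ph about bin x
            z=F.apply(Ro.from_euler("x",ph,degrees=True).apply([0,0,-1])); y=F.apply([sg,0,0]); R=np.c_[np.cross(y,z),y,z]
            for q in(95,125): 
                q1,e=wrist(R,p,np.radians(q)); r.append((round(q1),*np.round(e).astype(int)))
          print(tab,sg,ph,*r)
E
python3 wr.py
```

```text
yellow 1 -60 (-1, np.int64(-65), np.int64(73), np.int64(31)) (-1, np.int64(-77), np.int64(62), np.int64(62)) (0, np.int64(59), np.int64(95), np.int64(171)) (0, np.int64(60), np.int64(80), np.int64(145))
yellow 1 -40 (-10, np.int64(-43), np.int64(58), np.int64(17)) (-10, np.int64(-65), np.int64(39), np.int64(49)) (7, np.int64(40), np.int64(88), np.int64(175)) (7, np.int64(45), np.int64(65), np.int64(154))
yellow 1 -20 (-21, np.int64(-11), np.int64(51), np.int64(-11)) (-21, np.int64(-24), np.int64(22), np.int64(4)) (17, np.int64(20), np.int64(83), np.int64(-175)) (17, np.int64(24), np.int64(55), np.int64(173))
yellow 1 0 (-33, np.int64(18), np.int64(60), np.int64(-38)) (-33, np.int64(30), np.int64(32), np.int64(-54)) (27, np.int64(0), np.int64(85), np.int64(-163)) (27, np.int64(0), np.int64(55), np.int64(-163))
yellow 1 20 (-41, np.int64(35), np.int64(78), np.int64(-51)) (-41, np.int64(44), np.int64(55), np.int64(-72)) (36, np.int64(-18), np.int64(94), np.int64(-153)) (36, np.int64(-20), np.int64(66), np.int64(-144))
yellow 1 40 (-46, np.int64(47), np.int64(97), np.int64(-55)) (-46, np
[... 3991 characters left out ...]
64(0), np.int64(85), np.int64(13)) (23, np.int64(0), np.int64(55), np.int64(13))
white -1 20 (-54, np.int64(36), np.int64(86), np.int64(118)) (-54, np.int64(41), np.int64(62), np.int64(99)) (30, np.int64(-19), np.int64(92), np.int64(21)) (30, np.int64(-21), np.int64(64), np.int64(31))
white -1 40 (-58, np.int64(44), np.int64(106), np.int64(116)) (-58, np.int64(42), np.int64(84), np.int64(96)) (36, np.int64(-36), np.int64(103), np.int64(24)) (36, np.int64(-36), np.int64(78), np.int64(41))
white -1 60 (-58, np.int64(54), np.int64(124), np.int64(120)) (-58, np.int64(44), np.int64(104), np.int64(96)) (40, np.int64(-54), np.int64(113), np.int64(21)) (40, np.int64(-49), np.int64(94), np.int64(45))
```

```bash
cat > pl.py <<'E'
from h import *
from workcell import monitor
import math,json
def cur():
    s=monitor.read_state(); return np.array(s["tool_pos"]),Ro.from_rotvec(s["tcp_rot"])
def pose_y(yyaw,tilt=None):
    y=np.array([np.cos(yyaw),np.sin(yyaw),0]);z=np.array([0,0,-1.]);return Ro.from_matrix(np.c_[np.cross(y,z),y,z])
def binpose(F,o,s,sg,up=0,fwd=.019):
    """TCP pose gripping tab s of bin frame F,o(underside), raised by up along bin z; grasp point at the tab point"""
    y=F.apply([sg,0,0]);z=-F.apply([0,0,1]);R=Ro.from_matrix(np.c_[np.cross(y,z),y,z])
    return o+F.apply([.095*s,0,.108+up-fwd]),R
def plan(targets,mm=45,deg=8,dec=0,start=None,pad=True):
    p,R=start or cur(); rows=[]
    for tp,tR in targets:
        tp=np.array(tp)
        n=max(1,math.ceil(np.linalg.norm(tp-p)*1e3/mm),math.ceil(np.degrees((R.inv()*tR).magnitude())/deg))
        for k in range(n,0,-1):
            tr=np.round(R.inv().apply(tp-p)*1e3/k,dec); w=np.round(np.degrees((R.inv()*tR).as_rotvec())/k,max(dec,1))
            rows.append((tr.tolist(),w.tolist())); p=p+R.apply(tr/1e3); R=R*Ro.from_rotvec(np.radians(w))
    while pad and len(rows)%5: rows.append(([0,0,0],[0,0,0]))
    for i,r in enumerate(rows):
        if i%5==0: print("--",i//5)
        print(*r)
    print("end",p.round(4),R.as_rotvec().round(3))
    return p,R
BL=(Ro.from_euler("z",.166),np.array([.6063,.2756,0]))
E
python3 - <<'E'
from pl import *
Y=np.radians(8-90); R=pose_y(Y); p,r=cur()
plan([((.35,-.5,.37),r),((.482,.02,.25),R),((.482,.02,.06),R)])
E
```

```text
-- 0
[22.0, -15.0, -28.0] [0.0, 0.0, 0.0]
[22.0, -15.0, -28.0] [0.0, 0.0, 0.0]
[22.0, -15.0, -28.0] [0.0, 0.0, 0.0]
[21.0, -15.0, -28.0] [0.0, 0.0, 0.0]
[22.0, -14.0, -28.0] [0.0, 0.0, 0.0]
-- 1
[26.0, -32.0, 9.0] [-0.0, 0.0, 1.3]
[25.0, -33.0, 9.0] [-0.0, 0.0, 1.3]
[24.0, -33.0, 9.0] [-0.0, 0.0, 1.3]
[24.0, -34.0, 9.0] [-0.0, 0.0, 1.3]
[23.0, -34.0, 9.0] [-0.0, 0.0, 1.3]
-- 2
[22.0, -35.0, 10.0] [-0.0, 0.0, 1.3]
[21.0, -35.0, 9.0] [-0.0, 0.0, 1.3]
[21.0, -36.0, 10.0] [-0.0, 0.0, 1.3]
[20.0, -36.0, 9.0] [-0.0, 0.0, 1.3]
[19.0, -37.0, 10.0] [-0.0, 0.0, 1.3]
-- 3
[18.0, -37.0, 9.0] [-0.0, 0.0, 1.2]
[17.0, -37.0, 10.0] [-0.1, 0.0, 1.3]
[17.0, -38.0, 9.0] [-0.0, 0.0, 1.2]
[-0.0, 0.0, 38.0] [-0.0, 0.0, 0.0]
[-0.0, 0.0, 38.0] [-0.0, 0.0, 0.0]
-- 4
[-0.0, 0.0, 38.0] [-0.0, 0.0, 0.0]
[-0.0, 0.0, 38.0] [-0.0, 0.0, 0.0]
[-0.0, 0.0, 38.0] [-0.0, 0.0, 0.0]
[0, 0, 0] [0, 0, 0]
[0, 0, 0] [0, 0, 0]
end [0.4823 0.0201 0.06  ] [-3.134e+00 -2.200e-01  1.000e-03]
```

Call:
jog_arm([
  {"travel": [22, -15, -28], "claw": 0},
  {"travel": [22, -15, -28]},
  {"travel": [22, -15, -28]},
  {"travel": [21, -15, -28]},
  {"travel": [22, -14, -28]},
], force=40)

```text
$.commands[0]: bad value
```

Call:
jog_arm([
  {"travel": [26, -32, 9], "rot": [0, 0, 1.3]},
  {"travel": [25, -33, 9], "rot": [0, 0, 1.3]},
  {"travel": [24, -33, 9], "rot": [0, 0, 1.3]},
  {"travel": [24, -34, 9], "rot": [0, 0, 1.3]},
  {"travel": [23, -34, 9], "rot": [0, 0, 1.3]},
])

```text
$.commands[0]: bad value
```

Call:
jog_arm([
  {"travel": [22, -35, 10], "rot": [0, 0, 1.3]},
  {"travel": [21, -35, 9], "rot": [0, 0, 1.3]},
  {"travel": [21, -36, 10], "rot": [0, 0, 1.3]},
  {"travel": [20, -36, 9], "rot": [0, 0, 1.3]},
  {"travel": [19, -37, 10], "rot": [0, 0, 1.3]},
])

```text
$.commands[0]: bad value
```

Call:
jog_arm([
  {"travel": [18, -37, 9], "rot": [0, 0, 1.2]},
  {"travel": [17, -37, 10], "rot": [0, 0, 1.3]},
  {"travel": [17, -38, 9], "rot": [0, 0, 1.2]},
  {"travel": [0, 0, 38]},
  {"travel": [0, 0, 38]},
])

```text
$.commands[0]: bad value
```

Call:
jog_arm([
  {"travel": [0, 0, 38]},
  {"travel": [0, 0, 38]},
  {"travel": [0, 0, 38]},
  {"travel": [0, 0, 0]},
  {"travel": [0, 0, 0]},
])

```text
$.commands[0]: bad value
```

Run:
```python
from pl import *
print(monitor.read_state()["q"])
Y=np.radians(8-90); R=pose_y(Y)
plan([((.482,.02,.010),R)],dec=1,mm=20)
```

```text
[-1.17589115e+00  2.64708233e-01  1.60526908e+00 -2.44219680e-05
  1.27372725e+00 -3.68967094e-02]
-- 0
[12.7, -14.0, 6.3] [-0.0, 0.0, 0.5]
[12.6, -14.1, 6.3] [-0.0, 0.0, 0.5]
[12.5, -14.2, 6.3] [-0.0, 0.0, 0.5]
[12.4, -14.3, 6.3] [-0.0, 0.0, 0.5]
[12.3, -14.4, 6.3] [-0.0, 0.0, 0.5]
-- 1
[12.1, -14.6, 6.3] [-0.0, 0.0, 0.5]
[12.0, -14.7, 6.3] [-0.0, 0.0, 0.5]
[11.9, -14.8, 6.3] [-0.0, 0.0, 0.5]
[11.7, -14.9, 6.3] [-0.0, 0.0, 0.5]
[11.6, -15.0, 6.3] [-0.0, 0.0, 0.5]
-- 2
[11.5, -15.1, 6.3] [-0.0, 0.0, 0.5]
[11.3, -15.2, 6.3] [-0.0, 0.0, 0.5]
[11.2, -15.3, 6.3] [-0.0, 0.0, 0.5]
[11.1, -15.4, 6.3] [-0.0, 0.0, 0.5]
[10.9, -15.4, 6.3] [-0.0, 0.0, 0.5]
-- 3
[10.8, -15.5, 6.3] [-0.0, 0.0, 0.5]
[10.7, -15.6, 6.3] [-0.0, 0.0, 0.5]
[10.5, -15.7, 6.3] [-0.0, 0.0, 0.5]
[10.4, -15.8, 6.3] [-0.0, 0.0, 0.5]
[10.3, -15.9, 6.3] [-0.0, 0.0, 0.5]
-- 4
[10.1, -16.0, 6.3] [-0.0, 0.0, 0.4]
[10.0, -16.1, 6.3] [-0.0, 0.0, 0.5]
[9.9, -16.2, 6.3] [-0.0, 0.0, 0.4]
[9.8, -16.2, 6.4] [-0.0, 0.0, 0.5]
[9.6, -16.3, 6.3] [-0.0, 0.0, 0.4]
-- 5
[9.5, -16.4, 6.4] [-0.0, 0.0, 0.5]
[9.4, -16.5, 6.3] [-0.0, 0.0, 0.4]
[9.2, -16.5, 6.4] [-0.0, 0.0, 0.5]
[9.1, -16.6, 6.3] [-0.0, 0.0, 0.4]
[9.0, -16.7, 6.4] [-0.0, 0.0, 0.5]
-- 6
[8.8, -16.8, 6.3] [-0.0, 0.0, 0.4]
[8.7, -16.8, 6.4] [-0.0, 0.0, 0.5]
[8.6, -16.9, 6.3] [-0.0, 0.0, 0.4]
[8.4, -16.9, 6.4] [-0.1, 0.0, 0.5]
[8.3, -17.1, 6.3] [-0.0, 0.0, 0.4]
end [0.482 0.02  0.01 ] [-3.134e+00 -2.200e-01  1.000e-03]
```

Every row probably needs all three keys, so I'll try one call that way first.

Call:
jog_arm([
  {"travel": [22, -15, -28], "rot": [0, 0, 0], "claw": 0},
  {"travel": [22, -15, -28], "rot": [0, 0, 0], "claw": 0},
  {"travel": [22, -15, -28], "rot": [0, 0, 0], "claw": 0},
  {"travel": [21, -15, -28], "rot": [0, 0, 0], "claw": 0},
  {"travel": [22, -14, -28], "rot": [0, 0, 0], "claw": 0},
], force=40)

```text
time: 0.6
tool_pos: [0.3506, -0.499, 0.3717]
tcp_rot: [-3.068, -0.672, 0.001]
wrist_force: [-0.3, -1.6, -0.2]
width: 0.998
grip_force: 0.0
```

Call:
jog_arm([
  {"travel": [26, -32, 9], "rot": [0, 0, 1.3], "claw": 0},
  {"travel": [25, -33, 9], "rot": [0, 0, 1.3], "claw": 0},
  {"travel": [24, -33, 9], "rot": [0, 0, 1.3], "claw": 0},
  {"travel": [24, -34, 9], "rot": [0, 0, 1.3], "claw": 0},
  {"travel": [23, -34, 9], "rot": [0, 0, 1.3], "claw": 0},
])

```text
time: 1.1
tool_pos: [0.4008, -0.2985, 0.3254]
tcp_rot: [-3.102, -0.496, 0.0]
wrist_force: [0.5, 0.8, 0.3]
width: 0.999
grip_force: 0.0
```

Call:
jog_arm([
  {"travel": [22, -35, 10], "rot": [0, 0, 1.3], "claw": 0},
  {"travel": [21, -35, 9], "rot": [0, 0, 1.3], "claw": 0},
  {"travel": [21, -36, 10], "rot": [0, 0, 1.3], "claw": 0},
  {"travel": [20, -36, 9], "rot": [0, 0, 1.3], "claw": 0},
  {"travel": [19, -37, 10], "rot": [0, 0, 1.3], "claw": 0},
])

```text
time: 1.6
tool_pos: [0.4518, -0.0985, 0.2777]
tcp_rot: [3.125, 0.319, 0.0]
wrist_force: [0.8, -0.3, 0.5]
width: 0.996
grip_force: 0.0
```

Call:
jog_arm([
  {"travel": [18, -37, 9], "rot": [0, 0, 1.2], "claw": 0},
  {"travel": [17, -37, 10], "rot": [0, 0, 1.3], "claw": 0},
  {"travel": [17, -38, 9], "rot": [0, 0, 1.2], "claw": 0},
  {"travel": [0, 0, 38], "rot": [0, 0, 0], "claw": 0},
  {"travel": [0, 0, 38], "rot": [0, 0, 0], "claw": 0},
])

```text
time: 2.1
tool_pos: [0.4836, 0.0211, 0.1741]
tcp_rot: [3.133, 0.225, 0.004]
wrist_force: [0.7, -0.6, -0.9]
width: 1.0
grip_force: 0.0
```

Call:
jog_arm([
  {"travel": [0, 0, 38], "rot": [0, 0, 0], "claw": 0},
  {"travel": [0, 0, 38], "rot": [0, 0, 0], "claw": 0},
  {"travel": [0, 0, 38], "rot": [0, 0, 0], "claw": 0},
  {"travel": [0, 0, 0], "rot": [0, 0, 0], "claw": 0},
  {"travel": [0, 0, 0], "rot": [0, 0, 0], "claw": 0},
])

```text
time: 2.6
tool_pos: [0.4818, 0.0195, 0.0599]
tcp_rot: [-3.134, -0.22, 0.004]
wrist_force: [0.5, -0.1, 1.2]
width: 1.0
grip_force: 0.0
```

Run:
```python
from pl import *
print(monitor.read_state()["q"])
Y=np.radians(8-90); R=pose_y(Y)
plan([((.482,.02,.010),R)],dec=1,mm=20)
```

```text
[-1.13092831e-02  8.01490107e-02  2.16482032e+00  5.79278656e-06
  8.99142829e-01  1.41911390e+00]
-- 0
[0.1, -0.2, 16.6] [-0.0, 0.0, 0.0]
[0.1, -0.1, 16.7] [-0.0, 0.1, 0.0]
[0.1, -0.2, 16.6] [-0.0, 0.0, 0.0]
[0, 0, 0] [0, 0, 0]
[0, 0, 0] [0, 0, 0]
end [0.482 0.02  0.01 ] [-3.134e+00 -2.200e-01  1.000e-03]
```

Call:
jog_arm([
  {"travel": [0, 0, 17], "rot": [0, 0, 0], "claw": 0},
  {"travel": [0, 0, 17], "rot": [0, 0, 0], "claw": 0},
  {"travel": [0, 0, 16], "rot": [0, 0, 0], "claw": 0},
  {"travel": [0, 0, 0], "rot": [0, 0, 0], "claw": 0},
  {"travel": [0, 0, 0], "rot": [0, 0, 0], "claw": 200},
])

```text
time: 3.1
tool_pos: [0.4845, 0.0194, 0.0124]
tcp_rot: [3.134, 0.22, 0.005]
wrist_force: [-0.2, 0.1, -0.3]
width: 0.857
grip_force: 0.0
```

Call:
jog_arm([
  {"travel": [0, 0, 0], "rot": [0, 0, 0], "claw": 200},
  {"travel": [0, 0, 0], "rot": [0, 0, 0], "claw": 200},
  {"travel": [0, 0, 0], "rot": [0, 0, 0], "claw": 200},
  {"travel": [0, 0, 0], "rot": [0, 0, 0], "claw": 200},
  {"travel": [0, 0, 0], "rot": [0, 0, 0], "claw": 200},
])

```text
time: 3.6
tool_pos: [0.484, 0.0195, 0.0117]
tcp_rot: [3.134, 0.22, 0.004]
wrist_force: [-0.8, 0.6, 6.6]
width: 0.416
grip_force: 41.6
```

Run:
```python
from pl import *
p,r=cur(); R=pose_y(.166-np.pi/2)
g=BL[1]+BL[0].apply([.005,.018,0]);print(g)
plan([(p+[0,0,.19],r),((g[0],g[1],.20),R)],mm=38)
```

```text
[0.60825697 0.29417876 0.        ]
-- 0
[0.0, 0.0, -38.0] [0.0, 0.0, 0.0]
[0.0, 0.0, -38.0] [0.0, 0.0, 0.0]
[0.0, 0.0, -38.0] [0.0, 0.0, 0.0]
[0.0, 0.0, -38.0] [0.0, 0.0, 0.0]
[0.0, 0.0, -38.0] [0.0, 0.0, 0.0]
-- 1
[20.0, -32.0, 0.0] [0.0, -0.0, -0.2]
[20.0, -32.0, 0.0] [0.0, -0.0, -0.2]
[21.0, -32.0, 0.0] [0.0, -0.0, -0.2]
[21.0, -31.0, 0.0] [0.0, -0.0, -0.2]
[21.0, -31.0, 1.0] [0.0, -0.0, -0.2]
-- 2
[21.0, -32.0, 0.0] [0.0, -0.0, -0.2]
[20.0, -31.0, 1.0] [0.0, -0.1, -0.1]
[21.0, -32.0, -0.0] [0.0, -0.0, -0.2]
[0, 0, 0] [0, 0, 0]
[0, 0, 0] [0, 0, 0]
end [0.6082 0.2946 0.2   ] [3.13e+00 2.61e-01 1.00e-03]
```

Call:
jog_arm([
  {"travel": [0, 0, -38], "rot": [0, 0, 0], "claw": 200},
  {"travel": [0, 0, -38], "rot": [0, 0, 0], "claw": 200},
  {"travel": [0, 0, -38], "rot": [0, 0, 0], "claw": 200},
  {"travel": [0, 0, -38], "rot": [0, 0, 0], "claw": 200},
  {"travel": [0, 0, -38], "rot": [0, 0, 0], "claw": 200},
])

```text
time: 4.1
tool_pos: [0.4817, 0.0194, 0.2012]
tcp_rot: [-3.134, -0.22, 0.002]
wrist_force: [1.1, 0.6, -3.2]
width: 0.411
grip_force: 41.4
```

Call:
jog_arm([
  {"travel": [20, -32, 0], "rot": [0, 0, -0.2], "claw": 200},
  {"travel": [20, -32, 0], "rot": [0, 0, -0.2], "claw": 200},
  {"travel": [21, -32, 0], "rot": [0, 0, -0.2], "claw": 200},
  {"travel": [21, -31, 0], "rot": [0, 0, -0.2], "claw": 200},
  {"travel": [21, -31, 1], "rot": [0, 0, -0.2], "claw": 200},
])

```text
time: 4.6
tool_pos: [0.5612, 0.1921, 0.1987]
tcp_rot: [3.131, 0.248, -0.002]
wrist_force: [0.8, -0.2, -2.6]
width: 0.42
grip_force: 41.4
```

Call:
jog_arm([
  {"travel": [21, -32, 0], "rot": [0, 0, -0.2], "claw": 200},
  {"travel": [20, -31, 1], "rot": [0, 0, -0.1], "claw": 200},
  {"travel": [21, -32, 0], "rot": [0, 0, -0.2], "claw": 200},
  {"travel": [0, 0, 0], "rot": [0, 0, 0], "claw": 200},
  {"travel": [0, 0, 0], "rot": [0, 0, 0], "claw": 200},
])

```text
time: 5.1
tool_pos: [0.6066, 0.2949, 0.1968]
tcp_rot: [3.129, 0.264, -0.004]
wrist_force: [-0.1, -0.3, -2.2]
width: 0.413
grip_force: 41.5
```

Run:
```python
from pl import *
from workcell import viewer
s=monitor.read_state();print(s["q"],s["width"],s["wrist_force"])
c=[cv2.resize(viewer.read_camera(n)["color"],(400,300),interpolation=cv2.INTER_AREA) for n in("scene","top")]
cv2.imwrite("pics/a.png",np.hstack(c))
R=pose_y(.166-np.pi/2)
g=BL[1]+BL[0].apply([.005,.018,0])
plan([((g[0],g[1],.05),R),((g[0],g[1],.016),R)],mm=30,dec=1)
```

```text
[ 4.15809920e-01  2.86519008e-01  1.63981697e+00 -4.30286568e-04
  1.21806283e+00  1.81867036e+00] 0.41278262956778294 [-0.14480264 -0.33450675 -2.18947242]
-- 0
[0.4, -0.1, 29.5] [0.0, 0.0, 0.0]
[0.4, -0.1, 29.5] [0.0, 0.0, 0.0]
[0.5, -0.1, 29.5] [0.0, 0.0, 0.0]
[0.4, -0.1, 29.4] [0.0, 0.1, 0.0]
[0.4, -0.1, 29.5] [0.1, 0.0, 0.0]
-- 1
[0.0, 0.0, 17.0] [-0.0, 0.0, 0.0]
[0.0, 0.1, 17.0] [-0.0, 0.0, 0.0]
[0, 0, 0] [0, 0, 0]
[0, 0, 0] [0, 0, 0]
[0, 0, 0] [0, 0, 0]
end [0.6082 0.2942 0.016 ] [-3.13e+00 -2.61e-01  1.00e-03]
```

View pics/a.png

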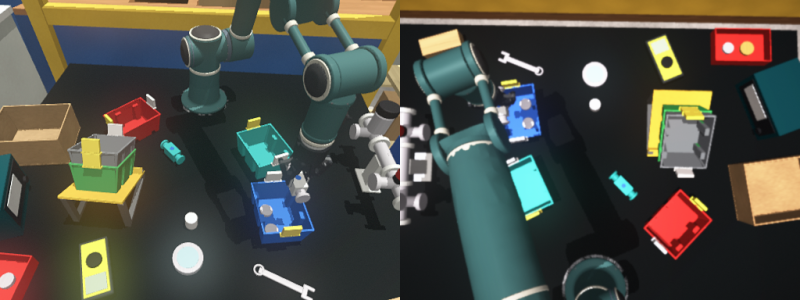

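The view shows the trap held over the blue bin's +y half (scene about 298,185), with nothing else disturbed. Lowering it now.

Call:
jog_arm([
  {"travel": [0.4, 0, 29.5], "rot": [0, 0, 0], "claw": 200},
  {"travel": [0.4, 0, 29.5], "rot": [0, 0, 0], "claw": 200},
  {"travel": [0.4, 0, 29.5], "rot": [0, 0, 0], "claw": 200},
  {"travel": [0.4, 0, 29.5], "rot": [0, 0, 0], "claw": 200},
  {"travel": [0.4, 0, 29.5], "rot": [0, 0, 0], "claw": 200},
])

```text
time: 5.7
tool_pos: [0.6089, 0.2932, 0.0501]
tcp_rot: [3.131, 0.259, -0.0]
wrist_force: [1.0, 0.2, -3.0]
width: 0.413
grip_force: 41.6
```

Call:
jog_arm([
  {"travel": [0, 0, 10], "rot": [0, 0, 0], "claw": 200},
  {"travel": [0, 0, 10], "rot": [0, 0, 0], "claw": 200},
  {"travel": [0, 0, 8], "rot": [0, 0, 0], "claw": 200},
  {"travel": [0, 0, 5], "rot": [0, 0, 0], "claw": 200},
  {"travel": [0, 0, 0], "rot": [0, 0, 0], "claw": 200},
])

```text
time: 6.2
tool_pos: [0.6097, 0.2946, 0.0181]
tcp_rot: [3.131, 0.261, 0.001]
wrist_force: [0.8, -2.1, -2.9]
width: 0.415
grip_force: 41.8
```

Call:
jog_arm([
  {"travel": [0, 0, 2.5], "rot": [0, 0, 0], "claw": 200},
  {"travel": [0, 0, 0], "rot": [0, 0, 0], "claw": 200},
  {"travel": [0, 0, 0], "rot": [0, 0, 0], "claw": 123},
  {"travel": [0, 0, 0], "rot": [0, 0, 0], "claw": 123},
  {"travel": [0, 0, 0], "rot": [0, 0, 0], "claw": 123},
])

```text
time: 6.7
tool_pos: [0.6101, 0.2948, 0.0168]
tcp_rot: [3.131, 0.262, 0.002]
wrist_force: [-1.6, -4.7, 3.0]
width: 0.514
grip_force: 0.0
```

Call:
jog_arm([
  {"travel": [0, 0, 0], "rot": [0, 0, 0], "claw": 123},
  {"travel": [0, 0, 0], "rot": [0, 0, 0], "claw": 123},
  {"travel": [0, 0, -15], "rot": [0, 0, 0], "claw": 123},
  {"travel": [0, 0, -30], "rot": [0, 0, 0], "claw": 123},
  {"travel": [0, 0, -40], "rot": [0, 0, 0], "claw": 123},
])

```text
time: 7.2
tool_pos: [0.6084, 0.2954, 0.1006]
tcp_rot: [-3.13, -0.261, 0.003]
wrist_force: [0.9, -0.8, 0.2]
width: 0.52
grip_force: 0.0
```

Call:
jog_arm([
  {"travel": [0, 0, -45], "rot": [0, 0, 0], "claw": 90},
  {"travel": [0, 0, -45], "rot": [0, 0, 0], "claw": 90},
  {"travel": [0, 0, -45], "rot": [0, 0, 0], "claw": 90},
  {"travel": [0, 0, -45], "rot": [0, 0, 0], "claw": 90},
  {"travel": [0, 0, -40], "rot": [0, 0, 0], "claw": 90},
])

```text
time: 7.7
tool_pos: [0.6097, 0.2962, 0.3257]
tcp_rot: [-3.128, -0.262, -0.008]
wrist_force: [1.5, 0.4, 0.4]
width: 0.649
grip_force: 0.0
```

```bash
cat >> pl.py <<'E'
F,o=frame_rack([.5655,-.2736,-.0107]); GR=(F,o+F.apply([0,0,.042]))
E
python3 - <<'E'
from pl import *
print(monitor.read_state()["q"])
P,R=binpose(*GR,1,-1,up=.084); print(P)
p,r=cur()
plan([((.55,.0,.36),Ro.from_rotvec((r.inv()*R).as_rotvec()*.5).__rmul__(r) if 0 else r*Ro.from_rotvec((r.inv()*R).as_rotvec()*.5)),(P,R)],mm=42,deg=7.5,dec=0)
E
```

```text
[4.14852720e-01 2.25289047e-01 1.48020446e+00 1.24876583e-03
 1.43014128e+00 1.81823485e+00]
[ 0.54027386 -0.27333007  0.31869546]
-- 0
[-13.0, 35.0, -4.0] [1.3, 1.6, 6.1]
[-10.0, 36.0, -6.0] [1.4, 1.6, 6.1]
[-5.0, 37.0, -7.0] [1.3, 1.6, 6.1]
[-1.0, 37.0, -8.0] [1.4, 1.6, 6.1]
[3.0, 37.0, -8.0] [1.3, 1.7, 6.1]
-- 1
[7.0, 37.0, -9.0] [1.4, 1.6, 6.1]
[11.0, 35.0, -10.0] [1.3, 1.7, 6.1]
[15.0, 34.0, -10.0] [1.4, 1.6, 6.1]
[23.0, 32.0, 1.0] [1.5, 1.9, 7.0]
[27.0, 29.0, 1.0] [1.5, 1.9, 7.0]
-- 2
[30.0, 25.0, 1.0] [1.5, 1.8, 7.0]
[33.0, 21.0, 1.0] [1.6, 1.9, 7.0]
[36.0, 17.0, 2.0] [1.5, 1.8, 6.9]
[37.0, 13.0, 2.0] [1.6, 1.9, 7.0]
[39.0, 8.0, 3.0] [1.5, 1.8, 6.9]
end [ 0.5404 -0.2735  0.3189] [-1.918  1.938 -0.519]
```

Call:
jog_arm([
  {"travel": [-13, 35, -4], "rot": [1.3, 1.6, 6.1], "claw": 90},
  {"travel": [-10, 36, -6], "rot": [1.4, 1.6, 6.1], "claw": 90},
  {"travel": [-5, 37, -7], "rot": [1.3, 1.6, 6.1], "claw": 90},
  {"travel": [-1, 37, -8], "rot": [1.4, 1.6, 6.1], "claw": 90},
  {"travel": [3, 37, -8], "rot": [1.3, 1.7, 6.1], "claw": 90},
])

```text
time: 8.2
tool_pos: [0.573, 0.1102, 0.3457]
tcp_rot: [-2.954, 0.554, -0.203]
wrist_force: [0.8, 0.2, 0.2]
width: 0.648
grip_force: 0.0
```

Call:
jog_arm([
  {"travel": [7, 37, -9], "rot": [1.4, 1.6, 6.1], "claw": 90},
  {"travel": [11, 35, -10], "rot": [1.3, 1.7, 6.1], "claw": 90},
  {"travel": [15, 34, -10], "rot": [1.4, 1.6, 6.1], "claw": 90},
  {"travel": [23, 32, 1], "rot": [1.5, 1.9, 7.0], "claw": 90},
  {"travel": [27, 29, 1], "rot": [1.5, 1.9, 7.0], "claw": 90},
])

```text
time: 8.7
tool_pos: [0.547, -0.0805, 0.3467]
tcp_rot: [-2.549, 1.305, -0.384]
wrist_force: [0.3, 0.7, -0.5]
width: 0.65
grip_force: 0.0
```

Call:
jog_arm([
  {"travel": [30, 25, 1], "rot": [1.5, 1.8, 7.0], "claw": 90},
  {"travel": [33, 21, 1], "rot": [1.6, 1.9, 7.0], "claw": 90},
  {"travel": [36, 17, 2], "rot": [1.5, 1.8, 6.9], "claw": 90},
  {"travel": [37, 13, 2], "rot": [1.6, 1.9, 7.0], "claw": 90},
  {"travel": [39, 8, 3], "rot": [1.5, 1.8, 6.9], "claw": 90},
])

```text
time: 9.2
tool_pos: [0.5401, -0.2762, 0.3185]
tcp_rot: [-1.916, 1.944, -0.525]
wrist_force: [0.4, 0.1, -0.3]
width: 0.644
grip_force: 0.0
```

Run:
```python
from pl import *
from workcell import viewer
P,R=binpose(*GR,1,-1,up=.084)
s=monitor.read_state();print(s["q"],s["tool_pos"],P,R.as_rotvec(),s["tcp_rot"])
T=viewer.read_camera("top")["color"];S=viewer.read_camera("scene")["color"]
a=cv2.resize(T[90:200,90:240],(400,293));b=cv2.resize(S[120:270,50:250],(400,300))[:293]
cv2.imwrite("pics/b.png",np.hstack([a,b]))
plan([(P,R)],dec=1)
```

```text
[-0.69383731 -0.18484377  1.99474752  0.3936963   0.94522855  2.29227835] [ 0.54005375 -0.27619577  0.31851411] [ 0.54027386 -0.27333007  0.31869546] [-1.9175627   1.93819118 -0.51933676] [-1.91589876  1.94369467 -0.52511842]
-- 0
[-4.6, -2.0, -1.2] [0.2, -0.4, -0.2]
[0, 0, 0] [0, 0, 0]
[0, 0, 0] [0, 0, 0]
[0, 0, 0] [0, 0, 0]
[0, 0, 0] [0, 0, 0]
end [ 0.5403 -0.2733  0.3188] [-1.918  1.937 -0.52 ]
```

View pics/b.png

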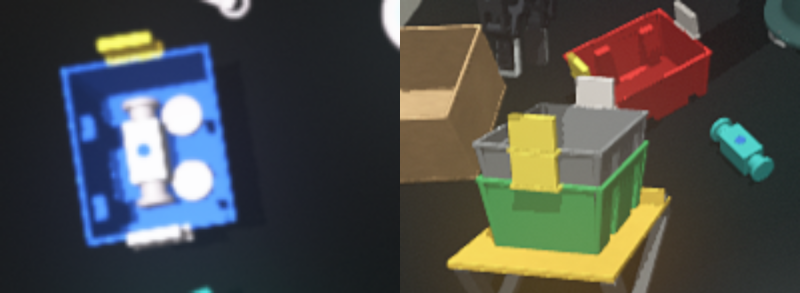

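Run:
```python
from pl import *
from workcell import viewer
s=monitor.read_state();p,r=cur()
print(s["q"],p)
for n in("scene","top"): print(n,proj(n,np.array([p,p-.1*r.as_matrix()[:,2],GR[1]+GR[0].apply([.095,0,.108])])))
c=[cv2.resize(viewer.read_camera(n)["color"],(400,300),interpolation=cv2.INTER_AREA) for n in("scene","top")]
cv2.imwrite("pics/c.png",np.hstack(c))
```

```text
[-0.69617493 -0.18251578  1.99503296  0.39157386  0.94502839  2.29137098] [ 0.53907108 -0.27791759  0.31674153]
scene [[112.81936746 155.53579997]
 [110.02480288 107.33639343]
 [116.31927339 184.87280789]]
top [[385.01110899 158.61273356]
 [399.32941436 178.22087482]
 [375.1757145  147.05492242]]
```

View pics/c.png

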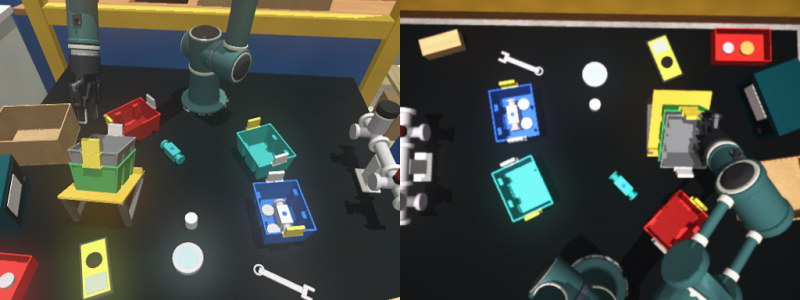

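The trap lies flat in the blue bin beside the flanges. The gripper is poised above the grey bin's yellow tab: seen at scene (88,118), which agrees with the projected TCP. Closing in on the tab.

Call:
jog_arm([
  {"travel": [-4, -1.5, -1], "rot": [0.2, -0.4, -0.2], "claw": 90},
  {"travel": [0, 0, 20], "rot": [0, 0, 0], "claw": 90},
  {"travel": [0, 0, 20], "rot": [0, 0, 0], "claw": 90},
  {"travel": [0, 0, 20], "rot": [0, 0, 0], "claw": 90},
  {"travel": [0, 0, 0], "rot": [0, 0, 0], "claw": 90},
])

```text
time: 9.9
tool_pos: [0.5705, -0.268, 0.263]
tcp_rot: [-1.928, 1.93, -0.508]
wrist_force: [-0.6, 0.6, -0.5]
width: 0.646
grip_force: 0.0
```

Run:
```python
from pl import *
P,R=binpose(*GR,1,-1,up=.004)
print(monitor.read_state()["q"]); plan([(P,R)],dec=1)
```

```text
[-0.64612789 -0.10042369  2.0226691   0.41672321  0.83794021  2.27531269]
-- 0
[5.8, -1.8, 16.7] [0.3, 0.5, 0.4]
[0, 0, 0] [0, 0, 0]
[0, 0, 0] [0, 0, 0]
[0, 0, 0] [0, 0, 0]
[0, 0, 0] [0, 0, 0]
end [ 0.5803 -0.2737  0.2494] [-1.918  1.938 -0.52 ]
```

Call:
jog_arm([
  {"travel": [0, 0, 0], "rot": [0, 0, 0], "claw": 90},
  {"travel": [0, 0, 0], "rot": [0, 0, 0], "claw": 90},
  {"travel": [0, 0, 0], "rot": [0, 0, 0], "claw": 90},
  {"travel": [0, 0, 0], "rot": [0, 0, 0], "claw": 90},
  {"travel": [0, 0, 0], "rot": [0, 0, 0], "claw": 90},
])

```text
time: 10.4
tool_pos: [0.5705, -0.2711, 0.2662]
tcp_rot: [-1.923, 1.932, -0.517]
wrist_force: [0.5, -0.0, -0.9]
width: 0.646
grip_force: 0.0
```

Run:
```python
from pl import *
from workcell import viewer
P,R=binpose(*GR,1,-1,up=.004)
for i in range(5):
    print(monitor.read_state()["tool_pos"].round(4),monitor.read_state()["tcp_rot"].round(3));viewer.read_camera("top")
plan([(P,R)],dec=1)
```

```text
[ 0.5705 -0.2711  0.2662] [-1.923  1.932 -0.517]
[ 0.5704 -0.2711  0.2659] [-1.924  1.932 -0.516]
[ 0.5704 -0.2711  0.2658] [-1.924  1.932 -0.516]
[ 0.5703 -0.271   0.2656] [-1.924  1.932 -0.516]
[ 0.5703 -0.271   0.2654] [-1.924  1.932 -0.515]
-- 0
[2.8, -0.6, 18.8] [0.1, 0.2, 0.3]
[0, 0, 0] [0, 0, 0]
[0, 0, 0] [0, 0, 0]
[0, 0, 0] [0, 0, 0]
[0, 0, 0] [0, 0, 0]
end [ 0.5802 -0.2738  0.2494] [-1.917  1.938 -0.519]
```

Call:
jog_arm([
  {"travel": [1, 0, 10], "rot": [0, 0, 0.1], "claw": 90},
  {"travel": [1, -0.5, 9], "rot": [0.1, 0.1, 0.1], "claw": 90},
  {"travel": [0, 0, 0], "rot": [0, 0, 0], "claw": 90},
  {"travel": [0, 0, 0], "rot": [0, 0, 0], "claw": 255},
  {"travel": [0, 0, 0], "rot": [0, 0, 0], "claw": 255},
], force=60)

```text
time: 11.15
tool_pos: [0.5804, -0.2729, 0.249]
tcp_rot: [-1.919, 1.935, -0.517]
wrist_force: [0.4, 1.1, -0.6]
width: 0.316
grip_force: 0.0
```

Call:
jog_arm([
  {"travel": [0, 0, 0], "rot": [0, 0, 0], "claw": 255},
  {"travel": [0, 0, 0], "rot": [0, 0, 0], "claw": 255},
  {"travel": [0, 0, 0], "rot": [0, 0, 0], "claw": 255},
  {"travel": [0, 0, 0], "rot": [0, 0, 0], "claw": 255},
  {"travel": [0, 0, 0], "rot": [0, 0, 0], "claw": 255},
])

```text
time: 11.65
tool_pos: [0.5804, -0.273, 0.2496]
tcp_rot: [-1.919, 1.935, -0.519]
wrist_force: [-1.8, 0.3, 2.8]
width: 0.102
grip_force: 58.8
```

Call:
jog_arm([
  {"travel": [0, 0, -10], "rot": [0, 0, 0], "claw": 255},
  {"travel": [0, 0, -15], "rot": [0, 0, 0], "claw": 255},
  {"travel": [0, 0, -15], "rot": [0, 0, 0], "claw": 255},
  {"travel": [0, 0, -20], "rot": [0, 0, 0], "claw": 255},
  {"travel": [0, 0, -20], "rot": [0, 0, 0], "claw": 255},
])

```text
time: 12.15
tool_pos: [0.5395, -0.2727, 0.3202]
tcp_rot: [-1.919, 1.935, -0.519]
wrist_force: [-0.5, 0.1, -2.1]
width: 0.107
grip_force: 58.6
```

Call:
jog_arm([
  {"travel": [0, 0, -20], "rot": [0, 0, 0], "claw": 255},
  {"travel": [0, 0, -20], "rot": [0, 0, 0], "claw": 255},
  {"travel": [0, 0, 0], "rot": [0, 0, 0], "claw": 255},
  {"travel": [0, 0, 0], "rot": [0, 0, 0], "claw": 255},
  {"travel": [0, 0, 0], "rot": [0, 0, 0], "claw": 255},
])

```text
time: 12.65
tool_pos: [0.5199, -0.2722, 0.3521]
tcp_rot: [-1.919, 1.936, -0.516]
wrist_force: [0.2, 0.2, -2.9]
width: 0.112
grip_force: 58.6
```

Run:
```python
from pl import *
from workcell import viewer
s=monitor.read_state();print(s["q"],s["tool_pos"],s["wrist_force"],s["width"])
p,r=cur()
o=BL[1]+[0,0,.072]; F=Ro.from_euler("z",.166+np.pi)
P,R=binpose(F,o,1,-1,up=.004+.17); print("target",P)
print("q6 dir ok; rel rotvec deg",np.degrees((r.inv()*R).as_rotvec()))
T=viewer.read_camera("top")["color"];S=viewer.read_camera("scene")["color"]
cv2.imwrite("pics/d.png",np.hstack([cv2.resize(T[90:270,280:500],(400,300)),cv2.resize(S[60:240,30:250],(400,300))]))
```

```text
[-0.72107854 -0.23375143  1.97335391  0.39259182  1.027661    2.288281  ] [ 0.51994439 -0.2722474   0.35207225] [ 0.19414286  0.18029021 -2.8797252 ] 0.11205946752110003
target [0.51260591 0.25990233 0.335     ]
q6 dir ok; rel rotvec deg [ -3.70254734  44.00169659 164.51338862]
```

View pics/d.png

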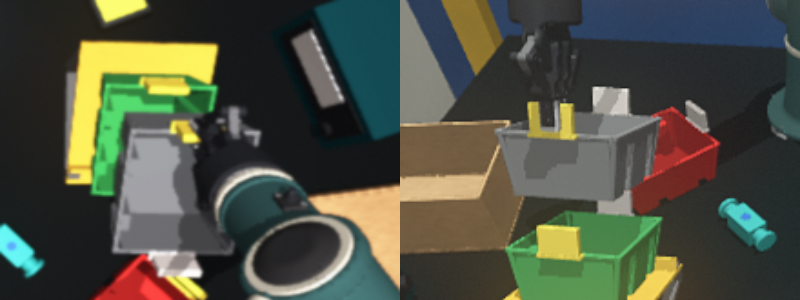

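The grey bin is out of the green one, hanging cleanly by its yellow tab (scene crop 550,118). Next I plan the half-turn explicitly in the +yaw direction, levelling along the way.

```bash
cat > swing.py <<'E'
from pl import *
from wr import wrist
p0,r0=cur()
F=Ro.from_euler("z",.166+np.pi)
P,R=binpose(F,BL[1]+[0,0,.072],1,-1,up=.174)
N=25; p,r=p0,r0
# residual so that s=0 gives the present attitude
B=lambda s:Ro.from_euler("z",np.degrees(-.0107)+s*190.1,degrees=True)*Ro.from_euler("y",-30*(1-s),degrees=True)
tool=B(1).inv()*R
e=(B(0)*tool).inv()*r0; print("start misfit deg",np.degrees(e.magnitude()))
rows=[]
for k in range(1,N+1):
    s=k/N; t=B(s)*tool*Ro.from_rotvec(e.as_rotvec()*(1-s))
    q=p0+(P-p0)*s; q[2]=np.interp(s,[0,.35,.8,1],[p0[2],.41,.41,P[2]+.05])
    tr=np.round(r.inv().apply(q-p)*1e3); w=np.round(np.degrees((r.inv()*t).as_rotvec()),1)
    p=p+r.apply(tr/1e3); r=r*Ro.from_rotvec(np.radians(w))
    est=[tuple(int(x) for x in wrist(t.as_matrix(),q,np.radians(a))[1]) for a in(98,112)]
    if k%5==1: print("--")
    print(tr.tolist(),w.tolist(),q.round(3).tolist(),est)
print(p,r.as_rotvec(),R.as_rotvec())
E
python3 swing.py
```

```text
start misfit deg 0.23393409041287136
--
[-21.0, -3.0, -6.0] [-1.2, -3.7, -6.6] [0.52, -0.251, 0.358] [(21, 61, 130), (25, 49, 123)]
[-21.0, -5.0, -5.0] [-1.2, -3.6, -6.7] [0.519, -0.229, 0.365] [(22, 65, 124), (26, 52, 117)]
[-21.0, -8.0, -3.0] [-1.2, -3.4, -6.8] [0.519, -0.208, 0.372] [(23, 68, 118), (26, 55, 111)]
[-20.0, -10.0, -3.0] [-1.2, -3.3, -6.8] [0.519, -0.187, 0.378] [(23, 71, 113), (26, 58, 106)]
[-19.0, -12.0, -1.0] [-1.3, -3.2, -7.0] [0.519, -0.166, 0.385] [(22, 73, 107), (25, 60, 101)]
--
[-17.0, -14.0, -1.0] [-1.2, -3.0, -6.9] [0.518, -0.144, 0.392] [(22, 76, 103), (24, 63, 97)]
[-15.0, -17.0, -1.0] [-1.2, -2.8, -7.1] [0.518, -0.123, 0.398] [(21, 78, 98), (23, 65, 92)]
[-13.0, -18.0, 0.0] [-1.2, -2.7, -7.1] [0.518, -0.102, 0.405] [(20, 80, 94), (21, 67, 88)]
[-11.0, -18.0, 2.0] [-1.2, -2.6, -7.1] [0.517, -0.081, 0.41] [(19, 81, 89), (20, 68, 84)]
[-8.0, -19.0, 6.0] [-1.2, -2.4, -7.2] [0.517, -0.059, 0.41] [(18, 83, 85), (19, 69, 80)]
--
[-6.0, -20.0, 7.0] [-1.2, -2.3, -7.3] [0.517, -0.038, 0.41] [(16, 84, 81), (17, 71, 76)]
[-3.0, -20.0, 6.0] [-1.2, -2.1, -7.3] [0.516
[... 585 characters left out ...]
-1.2, -1.0, -7.5] [0.514, 0.132, 0.41] [(5, 86, 47), (5, 72, 45)]
[17.0, -13.0, 1.0] [-1.2, -0.9, -7.5] [0.514, 0.154, 0.41] [(4, 86, 42), (4, 72, 41)]
--
[18.0, -10.0, 7.0] [-1.2, -0.7, -7.6] [0.514, 0.175, 0.405] [(2, 85, 37), (3, 71, 37)]
[20.0, -7.0, 5.0] [-1.2, -0.6, -7.6] [0.514, 0.196, 0.4] [(1, 85, 32), (2, 71, 32)]
[21.0, -5.0, 5.0] [-1.2, -0.3, -7.6] [0.513, 0.217, 0.395] [(1, 84, 27), (1, 70, 27)]
[21.0, -2.0, 6.0] [-1.2, -0.3, -7.6] [0.513, 0.239, 0.39] [(0, 83, 22), (0, 69, 22)]
[21.0, 0.0, 5.0] [-1.2, -0.1, -7.6] [0.513, 0.26, 0.385] [(0, 82, 17), (0, 68, 17)]
[0.51224421 0.25983995 0.38456959] [ 2.02910056e+00  2.39797736e+00 -1.23750961e-03] [2.02962609 2.39796212 0.        ]
```

Call:
jog_arm([
  {"travel": [-21, -3, -6], "rot": [-1.2, -3.7, -6.6], "claw": 255},
  {"travel": [-21, -5, -5], "rot": [-1.2, -3.6, -6.7], "claw": 255},
  {"travel": [-21, -8, -3], "rot": [-1.2, -3.4, -6.8], "claw": 255},
  {"travel": [-20, -10, -3], "rot": [-1.2, -3.3, -6.8], "claw": 255},
  {"travel": [-19, -12, -1], "rot": [-1.3, -3.2, -7.0], "claw": 255},
])

```text
time: 13.25
tool_pos: [0.5186, -0.165, 0.3853]
tcp_rot: [-2.476, 1.212, -0.254]
wrist_force: [0.5, -0.9, -2.3]
width: 0.109
grip_force: 58.6
```

Call:
jog_arm([
  {"travel": [-17, -14, -1], "rot": [-1.2, -3.0, -6.9], "claw": 255},
  {"travel": [-15, -17, -1], "rot": [-1.2, -2.8, -7.1], "claw": 255},
  {"travel": [-13, -18, 0], "rot": [-1.2, -2.7, -7.1], "claw": 255},
  {"travel": [-11, -18, 2], "rot": [-1.2, -2.6, -7.1], "claw": 255},
  {"travel": [-8, -19, 6], "rot": [-1.2, -2.4, -7.2], "claw": 255},
])

```text
time: 13.75
tool_pos: [0.5179, -0.0591, 0.4113]
tcp_rot: [-2.81, 0.351, -0.055]
wrist_force: [-0.3, -0.1, -1.9]
width: 0.11
grip_force: 58.6
```

Call:
jog_arm([
  {"travel": [-6, -20, 7], "rot": [-1.2, -2.3, -7.3], "claw": 255},
  {"travel": [-3, -20, 6], "rot": [-1.2, -2.1, -7.3], "claw": 255},
  {"travel": [0, -20, 6], "rot": [-1.2, -1.9, -7.3], "claw": 255},
  {"travel": [3, -21, 5], "rot": [-1.2, -1.8, -7.4], "claw": 255},
  {"travel": [6, -20, 4], "rot": [-1.2, -1.7, -7.4], "claw": 255},
])

```text
time: 14.25
tool_pos: [0.5164, 0.0485, 0.4103]
tcp_rot: [-2.875, -0.605, 0.066]
wrist_force: [0.5, -0.1, -2.1]
width: 0.107
grip_force: 58.5
```

Call:
jog_arm([
  {"travel": [8, -19, 5], "rot": [-1.2, -1.5, -7.5], "claw": 255},
  {"travel": [10, -18, 3], "rot": [-1.2, -1.3, -7.5], "claw": 255},
  {"travel": [13, -16, 3], "rot": [-1.2, -1.2, -7.5], "claw": 255},
  {"travel": [16, -15, 2], "rot": [-1.2, -1.0, -7.5], "claw": 255},
  {"travel": [17, -13, 1], "rot": [-1.2, -0.9, -7.5], "claw": 255},
])

```text
time: 14.75
tool_pos: [0.5145, 0.155, 0.41]
tcp_rot: [-2.62, -1.567, 0.084]
wrist_force: [0.6, -0.9, -2.1]
width: 0.107
grip_force: 58.6
```

Call:
jog_arm([
  {"travel": [18, -10, 7], "rot": [-1.2, -0.7, -7.6], "claw": 255},
  {"travel": [20, -7, 5], "rot": [-1.2, -0.6, -7.6], "claw": 255},
  {"travel": [21, -5, 5], "rot": [-1.2, -0.3, -7.6], "claw": 255},
  {"travel": [21, -2, 6], "rot": [-1.2, -0.3, -7.6], "claw": 255},
  {"travel": [21, 0, 5], "rot": [-1.2, -0.1, -7.6], "claw": 255},
])

```text
time: 15.25
tool_pos: [0.5123, 0.261, 0.3835]
tcp_rot: [2.021, 2.403, -0.003]
wrist_force: [0.4, 0.2, -2.4]
width: 0.108
grip_force: 58.6
```

Call:
jog_arm([
  {"travel": [0, 0, 0], "rot": [0, 0, 0], "claw": 255},
  {"travel": [0, 0, 0], "rot": [0, 0, 0], "claw": 255},
  {"travel": [0, 0, 0], "rot": [0, 0, 0], "claw": 255},
  {"travel": [0, 0, 0], "rot": [0, 0, 0], "claw": 255},
  {"travel": [0, 0, 0], "rot": [0, 0, 0], "claw": 255},
])

```text
time: 15.75
tool_pos: [0.513, 0.2588, 0.3856]
tcp_rot: [2.03, 2.394, -0.001]
wrist_force: [-0.1, -0.2, -1.6]
width: 0.107
grip_force: 58.6
```

Run:
```python
from pl import *
F=Ro.from_euler("z",.166+np.pi)
P,R=binpose(F,BL[1]+[0,0,.072],1,-1,up=.004+.07)
s=monitor.read_state();print(s["q"],s["wrist_force"],s["width"])
plan([(P,R)],mm=30,dec=1)
```

```text
[ 0.42561645  0.01638834  1.60568573 -0.00286498  1.51871631  0.2614234 ] [-0.13274144 -0.23705257 -1.57682987] 0.10650587166976147
-- 0
[0.3, -0.1, 25.1] [0.0, 0.0, -0.0]
[0.2, -0.1, 25.1] [0.0, 0.0, -0.0]
[0.3, -0.1, 25.1] [0.0, 0.0, -0.0]
[0.2, -0.0, 25.1] [0.0, 0.0, -0.0]
[0.3, -0.1, 25.1] [0.0, 0.1, -0.0]
-- 1
[0.2, -0.0, 25.1] [0.1, 0.0, -0.1]
[0, 0, 0] [0, 0, 0]
[0, 0, 0] [0, 0, 0]
[0, 0, 0] [0, 0, 0]
[0, 0, 0] [0, 0, 0]
end [0.5126 0.2599 0.235 ] [ 2.029e+00  2.398e+00 -1.000e-03]
```

Call:
jog_arm([
  {"travel": [0.2, 0, 25], "rot": [0, 0, 0], "claw": 255},
  {"travel": [0.2, 0, 25], "rot": [0, 0, 0], "claw": 255},
  {"travel": [0.2, 0, 25], "rot": [0, 0, 0], "claw": 255},
  {"travel": [0.2, 0, 25], "rot": [0, 0, 0], "claw": 255},
  {"travel": [0.2, 0, 25], "rot": [0, 0, 0], "claw": 255},
])

```text
time: 16.25
tool_pos: [0.5129, 0.2596, 0.2597]
tcp_rot: [2.029, 2.394, -0.0]
wrist_force: [0.9, 0.1, -2.2]
width: 0.107
grip_force: 58.6
```

Call:
jog_arm([
  {"travel": [0.2, 0, 22], "rot": [0, 0, 0], "claw": 255},
  {"travel": [0, 0, 0], "rot": [0, 0, 0], "claw": 255},
  {"travel": [0, 0, 0], "rot": [0, 0, 0], "claw": 255},
  {"travel": [0, 0, 0], "rot": [0, 0, 0], "claw": 255},
  {"travel": [0, 0, 0], "rot": [0, 0, 0], "claw": 255},
])

```text
time: 16.75
tool_pos: [0.5138, 0.2607, 0.2405]
tcp_rot: [2.027, 2.394, 0.004]
wrist_force: [-0.4, -0.2, -1.0]
width: 0.107
grip_force: 58.9
```

Run:
```python
from pl import *
from workcell import viewer
p,r=cur(); print(p,r.as_rotvec())
T=viewer.read_camera("top");S=viewer.read_camera("scene")
np.savez("t2.npz",**T);np.savez("s2.npz",**S)
# expected grey bin pose from the tool pose
F=Ro.from_euler("z",.166+np.pi); P,R=binpose(F,np.zeros(3),1,-1,up=.004)
Fg=r*R.inv()*F; og=p-(r*R.inv()).apply(P); print("grey origin",og,"blue",BL[1],"z axis",Fg.apply([0,0,1]))
K=np.array([[87,71,88],[87,-71,88],[-87,-71,88],[-87,71,88]])/1e3*[1.022,1.022,1]
o=[]
for n,I,(x,y) in(("top",T["color"],(80,80)),("scene",S["color"],(280,150))):
    w,h=133,133
    J=cv2.resize(I[y:y+h,x:x+w],(400,400),interpolation=cv2.INTER_CUBIC)
    for (f,oo),c in(((Fg,og),(0,0,255)),(BL,(0,255,255))):
        q=((proj(n,f.apply(K)+oo)-[x,y]+.5)*400/w).astype(int); cv2.polylines(J,[q],True,c,1)
    print(n,((proj(n,Fg.apply(K)+og)-[x,y]+.5)*400/w).astype(int).tolist())
    o.append(J)
cv2.imwrite("pics/e.png",np.hstack(o))
```

```text
[0.51377298 0.26065976 0.24053223] [2.02713645 2.3944416  0.00372778]
grey origin [0.60791731 0.27624598 0.14796919] blue [0.6063 0.2756 0.    ] z axis [-4.81227629e-03  9.60404596e-04  9.99987960e-01]
top [[270, 255], [79, 285], [48, 56], [237, 28]]
scene [[151, 132], [344, 122], [437, 326], [213, 341]]
```

View pics/e.png

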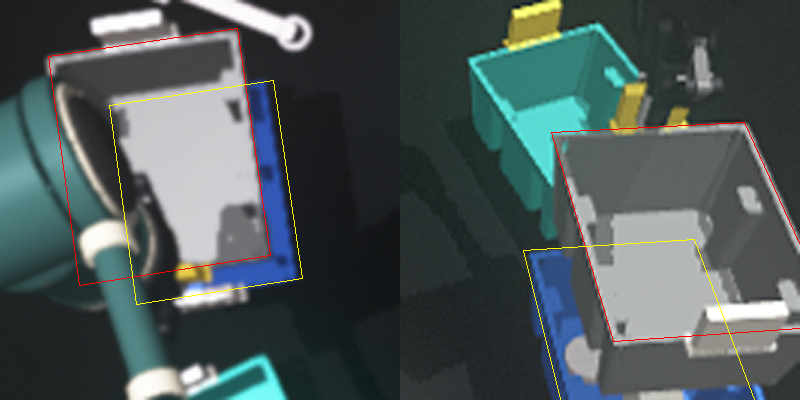

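The held bin matches its predicted outline in both views (grey rim on the red lines) and is centred over the blue bin to about 1–2 mm, so there is no slip. Lowering gently.

Call:
jog_arm([
  {"travel": [0, -0.4, 12], "rot": [0, 0, 0], "claw": 255},
  {"travel": [0, -0.4, 12], "rot": [0, 0, 0], "claw": 255},
  {"travel": [0, 0, 12], "rot": [0, 0, 0], "claw": 255},
  {"travel": [0, 0, 12], "rot": [0, 0, 0], "claw": 255},
  {"travel": [0, 0, 10], "rot": [0, 0, 0], "claw": 255},
])

```text
time: 17.35
tool_pos: [0.511, 0.2598, 0.1786]
tcp_rot: [2.029, 2.397, -0.004]
wrist_force: [-7.6, 0.1, 10.5]
width: 0.109
grip_force: 60.8
```

Call:
jog_arm([
  {"travel": [0, 0, 5], "rot": [0, 0, 0], "claw": 255},
  {"travel": [0, 0, 3], "rot": [0, 0, 0], "claw": 255},
  {"travel": [0, 0, 2], "rot": [0, 0, 0], "claw": 255},
  {"travel": [0, 0, 0], "rot": [0, 0, 0], "claw": 255},
  {"travel": [0, 0, 0], "rot": [0, 0, 0], "claw": 255},
])

```text
time: 17.85
tool_pos: [0.5139, 0.261, 0.174]
tcp_rot: [2.025, 2.394, 0.007]
wrist_force: [-7.2, 0.1, 12.2]
width: 0.106
grip_force: 65.2
```

Contact came about 10 mm early, with a push toward -x. Looking before pressing on.

Run:
```python
from pl import *
from workcell import viewer
s=monitor.read_state(); p,r=cur(); print(p,r.as_rotvec(),s["wrist_force"],s["torque"])
T=viewer.read_camera("top");S=viewer.read_camera("scene")
F=Ro.from_euler("z",.166+np.pi); P,R=binpose(F,np.zeros(3),1,-1,up=.004)
Fg=r*R.inv()*F; og=p-(r*R.inv()).apply(P); print("grey origin in blue",BL[0].inv().apply(og-BL[1]),"z axis",Fg.apply([0,0,1]))
K=np.array([[87,71,88],[87,-71,88],[-87,-71,88],[-87,71,88]])/1e3*[1.022,1.022,1]
o=[]
for n,I,(x,y) in(("top",T["color"],(90,85)),("scene",S["color"],(290,175))):
    w,h=120,120
    J=cv2.resize(I[y:y+h,x:x+w],(400,400),interpolation=cv2.INTER_CUBIC)
    for (f,oo),c in(((Fg,og),(0,0,255)),(BL,(0,255,255))):
        q=((proj(n,f.apply(K)+oo)-[x,y]+.5)*400/w).astype(int); cv2.polylines(J,[q],True,c,1)
    o.append(J)
cv2.imwrite("pics/f.png",np.hstack(o))
```

```text
[0.5139372  0.26101155 0.17401646] [2.02494681 2.39407086 0.00707057] [-7.21488306  0.13420446 12.17820279] [-0.66625174 -0.59745206 -0.09033796]
grey origin in blue [0.00217351 0.000785   0.08171337] z axis [-7.48204146e-03  4.21793285e-04  9.99971920e-01]
```

View pics/f.png

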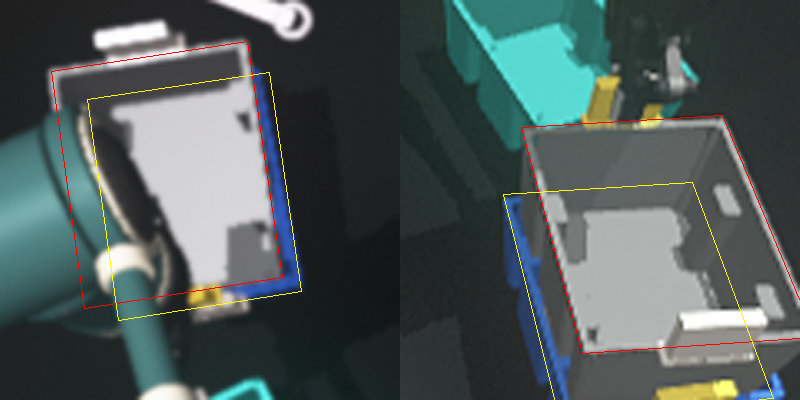

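Call:
jog_arm([
  {"travel": [0, 0, -4], "rot": [0, 0, 0], "claw": 255},
  {"travel": [0, 0, -4], "rot": [0, 0, 0], "claw": 255},
  {"travel": [0, 0, 0], "rot": [0, 0, 0], "claw": 255},
  {"travel": [0, 0, 0], "rot": [0, 0, 0], "claw": 255},
  {"travel": [0, 0, 0], "rot": [0, 0, 0], "claw": 255},
])

```text
time: 18.45
tool_pos: [0.5122, 0.2603, 0.1784]
tcp_rot: [2.027, 2.396, -0.0]
wrist_force: [-1.0, 1.2, 2.4]
width: 0.109
grip_force: 59.7
```

Call:
jog_arm([
  {"travel": [0, 0, -8], "rot": [0, 0, 0], "claw": 255},
  {"travel": [0, 0, 0], "rot": [0, 0, 0], "claw": 255},
  {"travel": [0, 0, 0], "rot": [0, 0, 0], "claw": 255},
  {"travel": [0, 0, 0], "rot": [0, 0, 0], "claw": 255},
  {"travel": [0, 0, 0], "rot": [0, 0, 0], "claw": 255},
])

```text
time: 18.95
tool_pos: [0.5116, 0.2598, 0.1858]
tcp_rot: [2.028, 2.396, -0.003]
wrist_force: [-0.4, -0.1, -2.2]
width: 0.107
grip_force: 59.2
```

Run:
```python
from pl import *
s=monitor.read_state();print(s)
F=Ro.from_euler("z",.166+np.pi)
P,R=binpose(F,BL[1]+[0,0,.072],1,-1,up=.004); plan([(P,R)],dec=1)
```

```text
{'time': 18.95, 'q': array([ 0.42819112,  0.10747646,  1.87403479, -0.0030864 ,  1.16072796,
        0.26359425]), 'joint_vel': array([ 1.01500767e-03, -6.99359923e-04, -1.31788400e-03,  2.46003056e-03,
       -1.53470954e-03,  7.55868936e-05]), 'joint_torque': array([-4.12428533e-03, -4.26170826e+01, -3.64446402e+01, -5.74059645e-02,
       -1.69469090e-01,  9.25728273e-04]), 'tool_pos': array([0.51156667, 0.25978543, 0.18579985]), 'tcp_rot': array([ 2.02835415,  2.39604206, -0.00280858]), 'wrist_force': array([-0.43842883, -0.10279151, -2.18177655]), 'torque': array([-0.03399287,  0.17605705,  0.01259983]), 'grip_force': 59.22883629798889, 'width': 0.10706028347306801}
-- 0
[0.0, 1.0, 20.8] [0.0, 0.2, -0.0]
[0, 0, 0] [0, 0, 0]
[0, 0, 0] [0, 0, 0]
[0, 0, 0] [0, 0, 0]
[0, 0, 0] [0, 0, 0]
end [0.5126 0.2599 0.165 ] [-2.030e+00 -2.397e+00 -1.000e-03]
```

Call:
jog_arm([
  {"travel": [0, -3, 0], "rot": [0, 0, 0], "claw": 255},
  {"travel": [0, 0, 6], "rot": [0, 0, 0], "claw": 255},
  {"travel": [0, 0, 4], "rot": [0, 0, 0], "claw": 255},
  {"travel": [0, 0, 0], "rot": [0, 0, 0], "claw": 255},
  {"travel": [0, 0, 0], "rot": [0, 0, 0], "claw": 255},
])

```text
time: 19.45
tool_pos: [0.5095, 0.2599, 0.1777]
tcp_rot: [2.027, 2.395, 0.002]
wrist_force: [-4.5, 0.1, 4.4]
width: 0.107
grip_force: 60.1
```

Call:
jog_arm([
  {"travel": [0, 0, 3], "rot": [0, 0, 0], "claw": 255},
  {"travel": [0, 0, 2], "rot": [0, 0, 0], "claw": 255},
  {"travel": [0, 0, 0], "rot": [0, 0, 0], "claw": 255},
  {"travel": [0, 0, 0], "rot": [0, 0, 0], "claw": 255},
  {"travel": [0, 0, 0], "rot": [0, 0, 0], "claw": 255},
])

```text
time: 19.95
tool_pos: [0.5102, 0.2602, 0.1746]
tcp_rot: [2.026, 2.394, 0.005]
wrist_force: [-6.5, -0.0, 11.6]
width: 0.104
grip_force: 63.0
```

Run:
```python
from pl import *
s=monitor.read_state();print({k:np.round(s[k],3) for k in("tool_pos","tcp_rot","wrist_force","torque")})
```

```text
{'tool_pos': array([0.51 , 0.26 , 0.175]), 'tcp_rot': array([2.026, 2.394, 0.005]), 'wrist_force': array([-6.543, -0.022, 11.592]), 'torque': array([-0.638, -0.394, -0.133])}
```

The contact is vertical, on the −y long side near the rim height: either a small roll of the bin in the grip or a y offset. I have used my picture views, so I'll measure numerically with an edge-alignment fit of both bins.

```bash
cat > edge.py <<'E'
from pl import *
from scipy.optimize import minimize
from scipy.ndimage import map_coordinates
def loop(P): return [(P[i],P[(i+1)%4]) for i in range(4)]
def rect(hx,hy,z): return [np.array([a*hx,b*hy,z]) for a,b in((1,1),(1,-1),(-1,-1),(-1,1))]
def tab(x):
    L=[]
    for xx in(x-5,x+5):
        q=[np.array([xx,-25,90]),np.array([xx,-25,126]),np.array([xx,25,126]),np.array([xx,25,90])]; L+=[(q[i],q[i+1]) for i in range(3)]
    return L
RIM=loop(rect(89,72.5,88))
def samples(segs,n=40): return np.vstack([a+(b-a)*np.linspace(.03,.97,n)[:,None] for a,b in segs])/1e3
def gmap(I):
    g=cv2.GaussianBlur(I.astype(np.float32),(0,0),1.0); 
    m=max((np.hypot(cv2.Sobel(g[...,c],cv2.CV_32F,1,0),cv2.Sobel(g[...,c],cv2.CV_32F,0,1)) for c in range(3)),key=lambda a:a.sum())
    return np.minimum(m,120)
def fit(imgs,sets,F0,o0,free,sig):
    """imgs {cam:bgr}, sets {cam:sample pts}; v = (dx,dy,dz mm, rot deg about bin axes)"""
    G={n:gmap(I) for n,I in imgs.items()}
    def pose(v):
        w=np.zeros(6); w[free]=v; return F0*Ro.from_rotvec(np.radians(w[3:])),o0+F0.apply(w[:3]/1e3)
    def cost(v):
        F,o=pose(v); c=0
        for n in sets:
            q=proj(n,F.apply(sets[n])+o); c-=map_coordinates(G[n],[q[:,1],q[:,0]],order=1).mean()
        return c+4*np.sum((v/sig)**2)
    best=None; rng=np.random.default_rng(0)
    for k in range(14):
        s=minimize(cost,rng.normal(0,.7,len(free))*sig*(k>0),method="Nelder-Mead",options=dict(xatol=.02,fatol=.01,maxiter=1500))
        if best is None or s.fun<best.fun: best=s
    return best,cost(np.zeros(len(free)))
E
python3 - <<'E'
from edge import *
sig=np.array([6,6,6,4,4,4.])
I0={n:C[n]["color"] for n in C}
b=samples(RIM+tab(95)+tab(-95))
for cams in(("top","scene"),("top",),("scene",)):
    s,c=fit(I0,{n:b for n in cams},*BL,[0,1,5],sig[[0,1,5]]); print("blue",cams,s.x.round(2),s.fun.round(2),c.round(2))
I2={"top":np.load("t2.npz")["color"],"scene":np.load("s2.npz")["color"]}
F=Ro.from_euler("z",.166+np.pi); P,R=binpose(F,np.zeros(3),1,-1,up=.004)
p=np.array([.51377,.26066,.24053]);r=Ro.from_rotvec([2.02714,2.39444,.00373])
Fg=r*R.inv()*F; og=p-(r*R.inv()).apply(P)
cor=[(np.array([-89,y*72.5,86]),np.array([-78,y*62,0])) for y in(1,-1)]
w=samples(RIM+tab(-95)+cor)
right=samples([RIM[2]]+tab(-95)+[RIM[0]])
for cams in(("top","scene"),("scene",)):
    S={n:(w if n=="scene" else right) for n in cams}
    s,c=fit(I2,S,Fg,og,list(range(6)),sig); print("grey",cams,s.x.round(2),s.fun.round(2),c.round(2))
E
```

```text
blue ('top', 'scene') [ 0.07  1.79 -0.1 ] -211.37 -209.16
blue ('top',) [ 0.59  2.5  -0.17] -109.55 -107.55
blue ('scene',) [-0.5   1.06  0.22] -102.56 -101.61
grey ('top', 'scene') [-0.22 -1.12 -0.16 -0.02  0.01  0.48] -207.36 -201.93
grey ('scene',) [-0.4  -0.83  0.47 -0.04 -0.12  0.52] -94.44 -90.02
```

Run:
```python
from edge import *
sig=np.array([8,8,6,4,4,4.])
I2={"top":np.load("t2.npz")["color"],"scene":np.load("s2.npz")["color"]}
h=[(RIM[2][0],RIM[2][0]*[1,.3,1])]
st=samples([(a+(b-a)*.1,a+(b-a)*.95) for a,b in[RIM[1]]]+h); ss=samples([(RIM[1][0]*[.5,1,1],RIM[1][1])]+tab(95)[3:])
I0={n:C[n]["color"] for n in C}
for nm,I in(("before",I0),("now",I2)):
  for k,f in(("xyyaw",[0,1,5]),("xy",[0,1])):
    for S in({"top":st,"scene":ss},{"top":st},{"scene":ss}):
      s,c=fit(I,S,*BL,f,sig[f]); print(nm,k,list(S),s.x.round(2),round(s.fun,1),round(c,1))
```

```text
before xyyaw ['top', 'scene'] [-0.32 -0.59 -0.12] -217.9 -216.1
before xyyaw ['top'] [-0.55 -0.28  0.06] -115.8 -115.3
before xyyaw ['scene'] [-6.53 -0.1   1.05] -102.8 -100.9
before xy ['top', 'scene'] [-0.44 -0.57] -217.7 -216.1
before xy ['top'] [-0.58 -0.29] -115.8 -115.3
before xy ['scene'] [-0.28 -0.76] -102.2 -100.9
now xyyaw ['top', 'scene'] [0.35 6.56 0.77] -139.9 -103.5
now xyyaw ['top'] [ 0.63  5.99 -0.42] -54.5 -34.8
now xyyaw ['scene'] [1.8  5.75 0.98] -85.3 -68.8
now xy ['top', 'scene'] [1.27 6.76] -138.8 -103.5
now xy ['top'] [0.19 5.96] -54.4 -34.8
now xy ['scene'] [2.59 6.19] -84.0 -68.8
```

Confirmed: the blue bin slid about 6 mm along its +y when the trap was released, so the grey bin was landing on the −y rim. Lift, shift over and re-measure.

Call:
jog_arm([
  {"travel": [0, 0, -10], "rot": [0, 0, 0], "claw": 255},
  {"travel": [0, 0, -15], "rot": [0, 0, 0], "claw": 255},
  {"travel": [5, 3, -15], "rot": [0, 0, 0], "claw": 255},
  {"travel": [0, 0, 0], "rot": [0, 0, 0], "claw": 255},
  {"travel": [0, 0, 0], "rot": [0, 0, 0], "claw": 255},
])

```text
time: 20.45
tool_pos: [0.5114, 0.2654, 0.2118]
tcp_rot: [2.027, 2.396, 0.0]
wrist_force: [-0.1, 0.2, -2.2]
width: 0.105
grip_force: 59.2
```

Call:
jog_arm([
  {"travel": [0, 0, 0], "rot": [0, 0, 0], "claw": 255},
  {"travel": [0, 0, 0], "rot": [0, 0, 0], "claw": 255},
  {"travel": [0, 0, 0], "rot": [0, 0, 0], "claw": 255},
  {"travel": [0, 0, 0], "rot": [0, 0, 0], "claw": 255},
  {"travel": [0, 0, 0], "rot": [0, 0, 0], "claw": 255},
])

```text
time: 20.95
tool_pos: [0.5109, 0.2649, 0.2111]
tcp_rot: [2.028, 2.396, -0.002]
wrist_force: [-0.1, 0.3, -2.3]
width: 0.109
grip_force: 59.2
```

```bash
cat > both.py <<'E'
from edge import *
from workcell import viewer
p,r=cur(); I={n:viewer.read_camera(n)["color"] for n in("top","scene")}
s=monitor.read_state(); print("tcp",p.round(4),r.as_rotvec().round(3),"F",s["wrist_force"].round(1),s["width"])
sig=np.array([6,6,6,4,4,4.]); sb=np.array([8,8,6,4,4,2.])
st=samples([(a+(b-a)*.1,a+(b-a)*.95) for a,b in[RIM[1]]]+[(RIM[2][0],RIM[2][0]*[1,.3,1])]); ss=samples([(RIM[1][0]*[.5,1,1],RIM[1][1])]+tab(95)[3:])
F=Ro.from_euler("z",.166+np.pi); P,R=binpose(F,np.zeros(3),1,-1,up=.004)
Fg=r*R.inv()*F; og=p-(r*R.inv()).apply(P)
cor=[(np.array([-89,y*72.5,86]),np.array([-78,y*62,0])) for y in(1,-1)]
w=samples(RIM+tab(-95)+cor); right=samples([RIM[2]]+tab(-95)+[RIM[0]])
b0=BL[1]+BL[0].apply([.0008,.0062,0])
f=[0,1,5]; B,_=fit(I,{"top":st,"scene":ss},BL[0],b0,f,sb[f])
G,_=fit(I,{"top":right,"scene":w},Fg,og,list(range(6)),sig)
bo=b0+BL[0].apply([B.x[0]/1e3,B.x[1]/1e3,0]); bF=BL[0]*Ro.from_euler("z",B.x[2],degrees=True)
go=og+Fg.apply(G.x[:3]/1e3); gF=Fg*Ro.from_rotvec(np.radians(G.x[3:]))
rel=bF.inv().apply(go-bo)*1e3; d=(bF.inv()*gF).as_euler("zyx",degrees=True)
print("blue fit",B.x.round(2),round(B.fun,1),"grey fit",G.x.round(2),round(G.fun,1))
print("grey in blue mm",rel.round(1),"yaw,pitch,roll",d.round(2))
E
python3 both.py
```

```text
tcp [0.5109 0.2649 0.2111] [ 2.028e+00  2.396e+00 -2.000e-03] F [ 0.2 -0.1 -1.8] 0.10356201791719792
blue fit [ 0.09  4.77 -1.77] -147.5 grey fit [-0.35 -0.59  0.85 -0.15  0.22  0.9 ] -207.5
grey in blue mm [ -1.1  -5.5 119. ] yaw,pitch,roll [-177.33   -0.27   -0.  ]
```

Call:
jog_arm([
  {"travel": [0, 0, -30], "rot": [0, 0, 0], "claw": 255},
  {"travel": [-30, 0, -30], "rot": [0, 0, 0], "claw": 255},
  {"travel": [-40, 0, -10], "rot": [0, 0, 0], "claw": 255},
  {"travel": [-40, 0, 0], "rot": [0, 0, 0], "claw": 255},
  {"travel": [-40, 0, 0], "rot": [0, 0, 0], "claw": 255},
])

```text
time: 21.55
tool_pos: [0.5362, 0.1161, 0.2829]
tcp_rot: [2.026, 2.395, 0.001]
wrist_force: [1.7, 0.7, -1.6]
width: 0.109
grip_force: 59.2
```

Call:
jog_arm([
  {"travel": [-40, 0, 0], "rot": [0, 0, 0], "claw": 255},
  {"travel": [-40, 0, 0], "rot": [0, 0, 0], "claw": 255},
  {"travel": [-20, 0, 0], "rot": [0, 0, 0], "claw": 255},
  {"travel": [0, 0, 0], "rot": [0, 0, 0], "claw": 255},
  {"travel": [0, 0, 0], "rot": [0, 0, 0], "claw": 255},
])

```text
time: 22.05
tool_pos: [0.5522, 0.0183, 0.282]
tcp_rot: [2.03, 2.395, -0.001]
wrist_force: [-0.1, 0.2, -1.9]
width: 0.103
grip_force: 59.1
```

Run:
```python
from edge import *
from workcell import viewer
p,r=cur(); print(p,r.as_rotvec()); I={n:viewer.read_camera(n)["color"] for n in("top","scene")}
np.savez("i3.npz",**I,p=p,r=r.as_rotvec())
b=samples(RIM+tab(95)+tab(-95)); sig=np.array([8,8,6,4,4,3.]);f=[0,1,5]
b0=BL[1]+BL[0].apply([.0008,.007,0])
for S in({"top":b,"scene":b},{"top":b},{"scene":b}):
    s,c=fit(I,S,BL[0],b0,f,sig[f]); o=b0+BL[0].apply([s.x[0]/1e3,s.x[1]/1e3,0])
    print(list(S),s.x.round(2),round(s.fun,1),round(c,1),o.round(4),round(np.degrees(.166)+s.x[2],2))
# trap blob, flanges sanity: grey pose in hand
F=Ro.from_euler("z",.166+np.pi); P,R=binpose(F,np.zeros(3),1,-1,up=.004)
Fg=r*R.inv()*F; og=p-(r*R.inv()).apply(P)
w=samples(RIM+tab(-95)+[(np.array([-89,y*72.5,86]),np.array([-78,y*62,0])) for y in(1,-1)])
for S in({"top":samples(RIM+tab(-95)),"scene":w},{"scene":w},{"top":samples(RIM+tab(-95))}):
    s,c=fit(I,S,Fg,og,list(range(6)),np.array([6,6,6,4,4,4.])); print("grey",list(S),s.x.round(2),round(s.fun,1),round(c,1))
```

```text
[0.55217756 0.01834401 0.28199489] [ 2.02990695e+00  2.39470439e+00 -7.58135855e-04]
['top', 'scene'] [-3.49 -5.26  1.83] -203.3 -176.5 [0.6034 0.2769 0.    ] 11.34
['top'] [-1.93 -3.03  1.2 ] -106.7 -101.3 [0.6045 0.2793 0.    ] 10.71
['scene'] [-3.23 -5.69  1.95] -95.4 -75.2 [0.6037 0.2765 0.    ] 11.46
grey ['top', 'scene'] [ 0.03 -1.46 -0.41  0.48 -0.13  0.16] -200.4 -187.9
grey ['scene'] [ 0.19 -1.45 -0.27  0.59 -0.39  0.22] -98.6 -85.0
grey ['top'] [-0.51  0.43  0.33 -0.25  0.56 -0.13] -103.3 -102.8
```

Run:
```python
from edge import *
I3=np.load("i3.npz")
def mask(I,roi):
    x0,x1,y0,y1=roi; h=cv2.cvtColor(I[y0:y1,x0:x1],cv2.COLOR_BGR2HSV)
    m=((h[...,0]>100)&(h[...,0]<125)&(h[...,1]>130)&(h[...,2]>60)).astype(np.uint8)
    n,l,st,_=cv2.connectedComponentsWithStats(m); k=1+st[1:,4].argmax()
    return (np.argwhere(l==k)[:,::-1]+[x0,y0]).astype(np.float32)
for n,roi in(("top",(100,200,95,190)),("scene",(310,410,220,320))):
    for t,I in(("before",C[n]["color"]),("now",I3[n])):
        P=mask(I,roi); hull=cv2.convexHull(P); M=cv2.moments(hull)
        print(n,t,len(P),"hull c",round(M["m10"]/M["m00"],2),round(M["m01"]/M["m00"],2),"area",M["m00"],cv2.minAreaRect(P))
    # rigid-ish image shift between before and now
    a,b=[cv2.cvtColor(x[roi[2]:roi[3],roi[0]:roi[1]],cv2.COLOR_BGR2GRAY).astype(np.float32) for x in(C[n]["color"],I3[n])]
    W=np.eye(2,3,dtype=np.float32); cc,W=cv2.findTransformECC(a,b,W,cv2.MOTION_EUCLIDEAN,(3,200,1e-6),None,3)
    c=np.array([a.shape[1]/2,a.shape[0]/2,1]); print("ECC",round(cc,3),"shift px at centre",(W@c-c[:2]).round(2),"rot deg",round(np.degrees(np.arctan2(W[1,0],W[0,0])),2))
```

```text
top before 3454 hull c 147.64 144.04 area 4068.0 ((147.63238525390625, 143.9077911376953), (69.72083282470703, 59.12459182739258), 81.7028579711914)
top now 2787 hull c 147.05 144.66 area 4009.0 ((147.03929138183594, 144.67288208007812), (69.41172790527344, 58.37499237060547), 77.19573211669922)
ECC 0.921 shift px at centre [-1.06  0.66] rot deg -4.48
scene before 4308 hull c 358.67 270.59 area 5171.5 ((360.35516357421875, 268.62158203125), (87.59552764892578, 70.13139343261719), 76.55138397216797)
scene now 2148 hull c 360.06 266.52 area 4641.5 ((359.2444763183594, 266.5650939941406), (91.28397369384766, 62.032928466796875), 65.0952377319336)
ECC 0.919 shift px at centre [ 0.38 -0.89] rot deg -3.43
```

The ECC alignment shows the blue bin has actually turned about 4° with a ~2 mm shift. Refining from that start.

```bash
cat > blue.py <<'E'
from edge import *
I3=np.load("i3.npz"); I={n:I3[n] for n in("top","scene")}
b=samples(RIM+tab(95)+tab(-95)); f=[0,1,5]
F0=Ro.from_euler("z",13.5,degrees=True); o0=np.array([.6045,.2790,0])
for S in({"top":b,"scene":b},{"top":b},{"scene":b}):
    s,c=fit(I,S,F0,o0,f,np.array([10,10,6.])); o=o0+F0.apply([s.x[0]/1e3,s.x[1]/1e3,0])
    print(list(S),s.x.round(2),round(s.fun,1),round(c,1),o.round(4),"yaw",round(13.5+s.x[2],2))
E
python3 blue.py
```

```text
['top', 'scene'] [-0.37 -0.67  0.89] -210.6 -209.5 [0.6043 0.2783 0.    ] yaw 14.39
['top'] [0.   0.16 0.73] -109.6 -109.2 [0.6045 0.2792 0.    ] yaw 14.23
['scene'] [-1.39 -0.76  1.13] -101.6 -100.3 [0.6033 0.2779 0.    ] yaw 14.63
```

```bash
cat >> pl.py <<'E'
YN=np.radians(14.4); FN=Ro.from_euler("z",YN+np.pi); BN=np.array([.6043,.2785,.072])
def place(up):
    return binpose(FN,BN+FN.apply([0,.001,0]),1,-1,up=.004+up)
E
python3 - <<'E'
from pl import *
p,r=cur()
P,R=place(.08); print(p,r.as_rotvec(),P)
plan([((P[0],P[1],p[2]),R),(P,R)],mm=32,dec=1)
E
```

```text
[0.5521139  0.0193729  0.28201347] [ 2.02732732e+00  2.39680049e+00 -7.54538323e-04] [0.51253329 0.25390588 0.245     ]
-- 0
[29.7, -0.0, -0.1] [0.0, 0.0, -0.6]
[29.7, 0.3, -0.1] [0.0, 0.0, -0.6]
[29.7, 0.6, -0.1] [0.0, 0.0, -0.6]
[29.7, 0.9, -0.0] [0.0, 0.0, -0.6]
[29.7, 1.2, -0.1] [0.0, 0.0, -0.6]
-- 1
[29.7, 1.6, -0.0] [0.0, 0.0, -0.6]
[29.7, 1.8, -0.1] [0.0, 0.1, -0.6]
[29.7, 2.2, 0.0] [0.1, 0.0, -0.7]
[0.0, 0.0, 18.5] [-0.0, 0.0, 0.0]
[0.0, 0.0, 18.6] [-0.0, 0.0, 0.0]
end [0.5125 0.2539 0.245 ] [-1.924e+00 -2.483e+00  1.000e-03]
```

Call:
jog_arm([
  {"travel": [29.7, 0, 0], "rot": [0, 0, -0.6], "claw": 255},
  {"travel": [29.7, 0.3, 0], "rot": [0, 0, -0.6], "claw": 255},
  {"travel": [29.7, 0.6, 0], "rot": [0, 0, -0.6], "claw": 255},
  {"travel": [29.7, 0.9, 0], "rot": [0, 0, -0.6], "claw": 255},
  {"travel": [29.7, 1.2, 0], "rot": [0, 0, -0.6], "claw": 255},
])

```text
time: 22.65
tool_pos: [0.5268, 0.1676, 0.2817]
tcp_rot: [1.962, 2.451, -0.001]
wrist_force: [0.9, 0.0, -2.0]
width: 0.105
grip_force: 59.2
```

Call:
jog_arm([
  {"travel": [29.7, 1.6, 0], "rot": [0, 0, -0.6], "claw": 255},
  {"travel": [29.7, 1.8, 0], "rot": [0, 0, -0.6], "claw": 255},
  {"travel": [29.7, 2.2, 0], "rot": [0, 0, -0.7], "claw": 255},
  {"travel": [0, 0, 18.5], "rot": [0, 0, 0], "claw": 255},
  {"travel": [0, 0, 18.5], "rot": [0, 0, 0], "claw": 255},
])

```text
time: 23.15
tool_pos: [0.5124, 0.2559, 0.2449]
tcp_rot: [1.918, 2.484, 0.002]
wrist_force: [0.5, -1.3, -1.3]
width: 0.11
grip_force: 59.1
```

Call:
jog_arm([
  {"travel": [0, 0, 0], "rot": [0, 0, 0], "claw": 255},
  {"travel": [0, 0, 0], "rot": [0, 0, 0], "claw": 255},
  {"travel": [0, 0, 0], "rot": [0, 0, 0], "claw": 255},
  {"travel": [0, 0, 0], "rot": [0, 0, 0], "claw": 255},
  {"travel": [0, 0, 0], "rot": [0, 0, 0], "claw": 255},
])

```text
time: 23.65
tool_pos: [0.5135, 0.2531, 0.2455]
tcp_rot: [1.924, 2.479, 0.001]
wrist_force: [0.7, 0.2, -1.0]
width: 0.107
grip_force: 59.2
```

Run:
```python
from pl import *
print(cur()[0])
plan([place(.0)],mm=12,dec=1)
```

```text
[0.51347601 0.25313144 0.24552547]
-- 0
[0.2, -0.1, 11.5] [0.0, 0.0, -0.0]
[0.2, -0.1, 11.5] [0.0, 0.0, -0.0]
[0.2, -0.1, 11.5] [0.0, 0.0, -0.0]
[0.1, -0.2, 11.5] [0.0, 0.0, -0.0]
[0.2, -0.1, 11.5] [0.1, 0.0, -0.0]
-- 1
[0.1, -0.2, 11.5] [0.0, 0.1, -0.0]
[0.2, -0.1, 11.5] [0.1, 0.0, -0.0]
[0, 0, 0] [0, 0, 0]
[0, 0, 0] [0, 0, 0]
[0, 0, 0] [0, 0, 0]
end [0.5125 0.254  0.165 ] [ 1.926e+00  2.482e+00 -1.000e-03]
```

Call:
jog_arm([
  {"travel": [0.5, -0.4, 12], "rot": [0, 0, 0], "claw": 255},
  {"travel": [0, 0, 12], "rot": [0, 0, 0], "claw": 255},
  {"travel": [0, 0, 12], "rot": [0, 0, 0], "claw": 255},
  {"travel": [0, 0, 12], "rot": [0, 0, 0], "claw": 255},
  {"travel": [0, 0, 12], "rot": [0, 0, 0], "claw": 255},
])

```text
time: 24.15
tool_pos: [0.512, 0.253, 0.1826]
tcp_rot: [1.924, 2.481, -0.003]
wrist_force: [-0.4, -0.6, -1.6]
width: 0.109
grip_force: 59.1
```

Call:
jog_arm([
  {"travel": [0, 0, 4], "rot": [0, 0, 0], "claw": 255},
  {"travel": [0, 0, 4], "rot": [0, 0, 0], "claw": 255},
  {"travel": [0, 0, 2], "rot": [0, 0, 0], "claw": 255},
  {"travel": [0, 0, 0], "rot": [0, 0, 0], "claw": 255},
  {"travel": [0, 0, 0], "rot": [0, 0, 0], "claw": 255},
])

```text
time: 24.65
tool_pos: [0.5129, 0.2535, 0.175]
tcp_rot: [1.923, 2.48, 0.0]
wrist_force: [-1.2, -0.2, -2.1]
width: 0.108
grip_force: 59.2
```

Run:
```python
from pl import *
s=monitor.read_state();print({k:np.round(s[k],3) for k in("tool_pos","wrist_force","torque")})
```

```text
{'tool_pos': array([0.513, 0.253, 0.175]), 'wrist_force': array([-1.171, -0.179, -2.098]), 'torque': array([0.011, 0.207, 0.002])}
```

Below rim height with no contact. Continuing down to the ledges.

Call:
jog_arm([
  {"travel": [0, 0, 3], "rot": [0, 0, 0], "claw": 255},
  {"travel": [0, 0, 2], "rot": [0, 0, 0], "claw": 255},
  {"travel": [0, 0, 2], "rot": [0, 0, 0], "claw": 255},
  {"travel": [0, 0, 0], "rot": [0, 0, 0], "claw": 255},
  {"travel": [0, 0, 0], "rot": [0, 0, 0], "claw": 255},
])

```text
time: 25.15
tool_pos: [0.5124, 0.2532, 0.1672]
tcp_rot: [1.924, 2.48, -0.002]
wrist_force: [0.0, -0.5, -1.8]
width: 0.111
grip_force: 59.1
```

Call:
jog_arm([
  {"travel": [0, 0, 1.5], "rot": [0, 0, 0], "claw": 255},
  {"travel": [0, 0, 1], "rot": [0, 0, 0], "claw": 255},
  {"travel": [0, 0, 0], "rot": [0, 0, 0], "claw": 255},
  {"travel": [0, 0, 0], "rot": [0, 0, 0], "claw": 255},
  {"travel": [0, 0, 0], "rot": [0, 0, 0], "claw": 255},
])

```text
time: 25.65
tool_pos: [0.5129, 0.2532, 0.1657]
tcp_rot: [1.923, 2.48, -0.0]
wrist_force: [-2.2, -2.5, 5.9]
width: 0.106
grip_force: 60.3
```

Run:
```python
from pl import *
s=monitor.read_state();print({k:np.round(s[k],3) for k in("tool_pos","wrist_force","torque")})
```

```text
{'tool_pos': array([0.513, 0.253, 0.166]), 'wrist_force': array([-2.201, -2.496,  5.9  ]), 'torque': array([-0.309,  0.511,  0.042])}
```

Call:
jog_arm([
  {"travel": [0, 0, 0], "rot": [0, 0, 0], "claw": 255},
  {"travel": [0, 0, 0], "rot": [0, 0, 0], "claw": 255},
  {"travel": [0, 0, 0], "rot": [0, 0, 0], "claw": 180},
  {"travel": [0, 0, 0], "rot": [0, 0, 0], "claw": 180},
  {"travel": [0, 0, 0], "rot": [0, 0, 0], "claw": 180},
], force=20)

```text
time: 26.15
tool_pos: [0.5125, 0.2534, 0.1645]
tcp_rot: [1.924, 2.481, -0.001]
wrist_force: [0.4, 0.2, 0.3]
width: 0.29
grip_force: 0.0
```

Call:
jog_arm([
  {"travel": [0, 0, 0], "rot": [0, 0, 0], "claw": 180},
  {"travel": [0, 0, 0], "rot": [0, 0, 0], "claw": 180},
  {"travel": [0, 0, -5], "rot": [0, 0, 0], "claw": 180},
  {"travel": [0, 0, -10], "rot": [0, 0, 0], "claw": 180},
  {"travel": [0, 0, -15], "rot": [0, 0, 0], "claw": 180},
])

```text
time: 26.65
tool_pos: [0.512, 0.2532, 0.1952]
tcp_rot: [1.924, 2.481, -0.003]
wrist_force: [0.4, 0.7, -0.4]
width: 0.292
grip_force: 0.0
```

Call:
jog_arm([
  {"travel": [0, 0, -30], "rot": [0, 0, 0], "claw": 180},
  {"travel": [0, 0, -40], "rot": [0, 0, 0], "claw": 180},
  {"travel": [0, 0, -40], "rot": [0, 0, 0], "claw": 180},
  {"travel": [-40, 0, -10], "rot": [0, 0, 0], "claw": 180},
  {"travel": [-45, 0, 0], "rot": [0, 0, 0], "claw": 180},
])

```text
time: 27.15
tool_pos: [0.5354, 0.1722, 0.3211]
tcp_rot: [1.916, 2.479, 0.01]
wrist_force: [1.0, -0.5, -0.6]
width: 0.294
grip_force: 0.0
```

Call:
jog_arm([
  {"travel": [-45, 0, 0], "rot": [0, 0, 0], "claw": 180},
  {"travel": [-45, 0, 0], "rot": [0, 0, 0], "claw": 180},
  {"travel": [-45, 0, 0], "rot": [0, 0, 0], "claw": 180},
  {"travel": [-45, 0, 0], "rot": [0, 0, 0], "claw": 180},
  {"travel": [-45, 0, 0], "rot": [0, 0, 0], "claw": 180},
])

```text
time: 27.65
tool_pos: [0.5899, -0.0485, 0.3179]
tcp_rot: [1.922, 2.479, 0.001]
wrist_force: [1.2, 0.2, 0.2]
width: 0.294
grip_force: 0.0
```

Run:
```python
from edge import *
from workcell import viewer
s=monitor.read_state();print(s["time"],s["tool_pos"],s["wrist_force"].round(1))
I={n:viewer.read_camera(n)["color"] for n in("top","scene")}; np.savez("i4.npz",**I)
g=samples(RIM+tab(95)+tab(-95)); sig=np.array([6,6,8,4,4,4.])
s,c=fit(I,{"top":g,"scene":g},FN,BN,list(range(6)),sig); print("grey vs planned",s.x.round(2),round(s.fun,1),round(c,1))
Fb=Ro.from_euler("z",YN); low=[(np.array([a[0],a[1],88]),np.array([b[0],b[1],88])) for a,b in RIM]
b=samples(low+tab(95)+tab(-95))
s,c=fit(I,{"top":b,"scene":b},Fb,BN-[0,0,.072],[0,1,5],np.array([5,5,3.])); print("blue vs measured",s.x.round(2),round(s.fun,1),round(c,1))
# bystanders: image shift vs start
for n,nm,(x0,x1,y0,y1) in(("top","cap",(238,262,122,146)),("top","viewport",(228,272,74,116))):
    a,bb=[cv2.cvtColor(x[y0:y1,x0:x1],cv2.COLOR_BGR2GRAY).astype(np.float32) for x in(C[n]["color"],I[n])]
    print(nm,cv2.phaseCorrelate(a,bb))
```

```text
27.65 [ 0.58994699 -0.0484851   0.31791141] [1.2 0.2 0.2]
grey vs planned [ 1.24 -1.   -1.02  0.44 -0.22 -0.38] -213.3 -211.4
blue vs measured [ 0.51  1.69 -1.25] -144.5 -142.8
cap ((2.239030662746517, -4.122648371669211), 0.49586983190642464)
viewport ((-0.17242323614612332, 0.8735693123657065), 0.5062189170460643)
```

Call:
jog_arm([
  {"travel": [0, 0, 0], "rot": [0, 0, 0], "claw": 180},
  {"travel": [0, 0, 0], "rot": [0, 0, 0], "claw": 180},
  {"travel": [0, 0, 0], "rot": [0, 0, 0], "claw": 180},
  {"travel": [0, 0, 0], "rot": [0, 0, 0], "claw": 180},
  {"travel": [0, 0, 0], "rot": [0, 0, 0], "claw": 180},
])

```text
time: 28.25
tool_pos: [0.5893, -0.0456, 0.3159]
tcp_rot: [1.922, 2.482, -0.001]
wrist_force: [0.6, -0.2, 0.6]
width: 0.295
grip_force: 0.0
```

```bash
python3 -c "
from workcell import workorder
print(workorder.finish_job())"
```

```text
the job is handed in; nothing more can be done
None
```

I handed the job in at about 28 s without getting a verdict: the trap is in the blue bin, and the grey bin measures level on the ledges, half-turned, within about 3 mm of centre and released; the blue bin turned about 5° on the way, and the trap and cap were not rechecked at the end.

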